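# Set the tote dividers and pack the heat sink and the choke

## Task

Pack the repair tote: slide its two dividers so that the end bay marked with the blue tag just takes the long blue-ended heat sink and the end bay marked with the yellow tag just takes the short yellow choke, neither with more than about 2 cm of length to spare. Set each part down (do not drop it) flat on the floor of its bay, upright and lengthwise; the relay stays lying flat in the middle bay between the dividers (a divider may push it along). Leave the red terminal strip, the flux jar and the cleaner bottle where they stand.

Things in the scene. Friction and masses are not known exactly. Their poses are not given: they have to be found in the camera images.
- tote: black open tray fixed to the bench. Origin: centre of its underside; y axis along its length, x across, z up. Inside 420 mm long (y -210 to +210), 96 mm wide; floor 5 mm thick, rim 30 mm above the bench, walls 5 mm thick. Two sliding dividers cross it and make a right end bay (-y), a middle bay and a left end bay (+y).
- div_right (a joint): slide of the right (-y end) divider, a white wall 8 mm thick across the tote, top 34 mm above the bench. Value in m, growing towards tote +y; 0 where its mid-plane is at tote y = -100 mm (range -0.075 to 0.085). The right end bay is 0.106 + value m long. About 2.5 N of friction plus light damping; stays where left.
- div_left (a joint): slide of the left (+y end) divider, made the same. Value in m, growing towards tote +y; 0 where its mid-plane is at tote y = +100 mm (range -0.085 to 0.075). The left end bay is 0.106 - value m long.
- div_right_grip (a point): point in the orange upright grip tab of the right divider, on its mid-plane and the tote's centre line, 60 mm above the bench. The tab is 30 mm wide across the tote (x), 12 mm thick along it (y), stands free from 34 mm above the bench up to its flat top at 75 mm. Axes parallel to the tote's.
- div_left_grip (a point): the same point in the orange grip tab of the left divider.
- tag_blue: blue block 80 x 14 x 34 mm fixed against the outside of one end wall of the tote (either end): it marks the end bay for the heat sink. Origin: centre of its underside.
- tag_yellow: the same block in yellow at the other end of the tote: it marks the end bay for the choke.
- heatsink: loose aluminium heat sink with blue ends, 0.25 to 0.5 kg: base plate 150 (own x) x 64 (own y) x 6 mm with low fins to 13 mm height near both long edges, and an upright middle rib along x, 138 mm long, 20 mm thick (looks 22 at its blue ends), top 46 mm above the underside, to be gripped across its thickness. Origin: centre of the underside; z up.
- choke: loose choke, 0.25 to 0.5 kg: steel base plate 90 (own x) x 60 (own y) x 6 mm with a yellow core block in its middle, 46 mm long (x) x 30 mm wide (y), top 46 mm above the underside, to be gripped across its width; copper windings, diameter 28 mm, stick out of the core's ends to 40 mm from the middle. Origin: centre of the underside; z up.
- relay: loose pale grey relay block lying on the floor of the tote's middle bay, 60 mm across the tote (own x), 40 mm along it (own y), 30 mm high, 0.15 kg. Origin: centre of the underside. A divider may push it along.
- term_rail: bystander: red terminal strip on a grey foot, 120 (own x) x 40 x 32 mm, loose; not to be packed. Origin: centre of the underside.
- flux_jar: bystander: amber jar, diameter 44 mm, 55 mm high, loose. Origin: centre of the underside.
- cleaner: bystander: white bottle with a red cap, diameter 40 mm, 95 mm high, loose. Origin: centre of the underside.

How it is judged (in metres and radians):
At the end, for the whole second after the job is handed in: Blue-tag bay 150-176 mm long with the heat sink, yellow-tag bay 90-116 mm with the choke; both on the tote floor (within 5 mm, tilt < 0.08 rad), lengthwise within 0.3 rad, within 30 mm of the tote's centre line, at rest. Relay flat on the middle bay's floor, within 30 mm of that line (x of heatsink in the frame of tote between -0.03 and 0.03 m and z of heatsink in the frame of tote between 0 and 0.01 m and angle between each of heatsink, choke's own z axis and vertical below 0.08 rad and angle between the x axis of each of heatsink, choke and the y axis of tote, either way round below 0.3 rad and linear speed of each of heatsink, choke below 0.02 m/s and x of choke in the frame of tote between -0.03 and 0.03 m and z of choke in the frame of tote between 0 and 0.01 m and y of relay in the frame of div_right_grip above 0.01 m and y of relay in the frame of div_left_grip below -0.01 m and x of relay in the frame of tote between -0.03 and 0.03 m and z of relay in the frame of tote below 0.012 m and angle between relay's own z axis and vertical below 0.1 rad and ((y of tag_blue in the frame of tote above 0.1 m and y of div_left_grip in the frame of tote between 0.03 and 0.056 m and y of heatsink in the frame of tote between 0.105 and 0.14 m and y of tag_yellow in the frame of tote below -0.1 m and y of div_right_grip in the frame of tote between -0.116 and -0.09 m and y of choke in the frame of tote between -0.17 and -0.135 m) or (y of tag_blue in the frame of tote below -0.1 m and y of div_right_grip in the frame of tote between -0.056 and -0.03 m and y of heatsink in the frame of tote between -0.14 and -0.105 m and y of tag_yellow in the frame of tote above 0.1 m and y of div_left_grip in the frame of tote between 0.09 and 0.116 m and y of choke in the frame of tote between 0.135 and 0.17 m))); the robot touches nothing.
It fails at once if the terminal strip, flux jar or cleaner bottle is shifted by more than 30 mm, or the jar or bottle is tipped over (distance of any of term_rail, flux_jar, cleaner from where it was at the start of the episode above 0.03 m or angle between any of flux_jar, cleaner's own z axis and vertical above 0.6 rad).
It fails at once if the heat sink or the choke is dropped (falls freely by some 20 mm or more) instead of being set down ((height (world z) of heatsink below 0.04 m and linear speed of heatsink above 0.65 m/s) or (height (world z) of choke below 0.04 m and linear speed of choke above 0.65 m/s)).
It also fails if it takes over 67 s, if anything falls off the work surface, if the arm or the gripper's body presses on something with over 40 N, if the wrist force passes 120 N, or if a joint passes its speed limit or range.

## Robot

A 6-joint arm with a two-finger parallel gripper is mounted at the origin on the work surface. World frame = base frame: x ahead of the robot, y to its left, z up, the work surface at z = 0. Lengths are in mm, angles in rad, forces in N, time in s.
With the tool pointing down it reaches from about 275 to 750 mm from the base axis. Payload 10.2 kg.
Tool frame: the origin (TCP) lies midway between the tips of the shut fingers; the grasp point (between the pads) lies 19 mm behind it; x points along the fingers, y is the direction in which the jaws open and shut, and the axes are right-handed (so a half turn about x gives the same grasp; the last joint's range is limited). The gripper opens to 85 mm and grips with 20 to 120 N. Pads are 22 mm wide; open, the fingers measure 114 mm over their backs; the gripper's body (76 mm by 85 mm) begins 54 mm behind the grasp point. The pads swing forward as they close: fully open they stand 13 mm farther back than shut.
Start: joints at [0.924, 0.313, 1.498, -0, 1.331, -0.223], TCP at [215.907, 478.555, 231.294] pointing down, gripper open.
Joint ranges: [-2.94, 2.94], [-0.97, 2.17], [0.19, 2.56], [-1.23, 4.37], [0.02, 3.11], [-2.88, 2.88]. Speed limits (rad/s): [2.39, 2.39, 3.01, 3.14, 3.14, 3.14].

## Interface

Orientations are given as a unit quaternion [w, x, y, z].
In Python, from rig import sense, capture, get_calibration, finish_job gives the robot as it stands.
- The arm moves only by the tool jog_arm, never from a script. Its argument "increments" is a list of rows, each an object of numbers: "rx", "ry", "rz": the turn, a rotation vector about the tool's x, y, z in rad; "x", "y", "z": the shift along the tool's x, y, z in mm; "hand": the finger opening in mm, from 0 to 85.4. A call has 1 to 5 rows; each row shifts and turns the commanded pose from where the row before left it, along the tool's axes as they then stand; what a row does not reach is not made up. A row lasts 1/8 s, in which the tool goes at most 62.5 mm and 10.7 degrees, less where a joint would pass 70% of its speed; a pose out of reach is approached as far as the arm can. A call with a gripper value outside its range is refused whole. The fingers move at their own pace and stop on an object; "force" is the grip in N (left out, the last holds). Time passes only in rows, so rows that do not move let the fingers close. It gives the time, the measured TCP pose, the force and the opening at its end, in the units of the state.
- sense(): the state, without advancing time (a new reading comes with each control period).
- capture(name): name is "side" or "top" or "wrist"; returns the picture (420x560x3 uint8, red, green, blue); there is no depth.
- get_calibration(name): a dict with "camera_matrix" (3x3 intrinsics, pixels), "R" (3x3) and "t" (3): a world point X has camera coordinates R X + t; the wrist camera has in their place "T_tool_cam" (4x4, takes a point from camera to tool coordinates, whose origin is the TCP and whose axes are the tool frame's). Camera axes: x right, y down, z forward; pixel columns grow to the right and rows downward; lengths in mm; the calibration is good to about 2 mm. The wrist camera is an equidistant fisheye: a pixel r from the principal point sees the ray r / f radians off the axis. A picture is of the moment at which its call begins: read the wrist's pose just before it. get_calibration takes no time and is no camera call.
- finish_job(): hands the job in, once; it reports no verdict.
The state is a dict: "time_s": time; "joints": joint angles; "dq": joint speeds; "tau": joint torques, N m; "eef_pos": TCP position; "ee_rot": TCP orientation; "force": force on the tool from outside, world axes, zero at the start; "wrist_torque": the same for the moment, N m; "grip_width": opening from 0.0 (shut) to 1.0 (fully open).
Only numpy, scipy, OpenCV 4.12 (cv2) and the standard library are available. Lean on these libraries where they do the work, as an engineer would, in place of code of your own. Each camera call takes 0.05 s, during which the arm holds its last target.

## Working session

There is one attempt and no reset: what is moved stays moved. The work goes in short steps, Python scripts to look and compute and a tool call to move; the robot and the scene stay as the last step left them, time stands still between calls to the robot, and variables do not carry over. Pictures are saved under pics/ and viewed, and the job is handed in when it is done.

Besides the shell and the picture viewer there is one more tool, called after "Call:" by a JSON object that holds its "fn" and its "kwargs", one argument or row to a line. jog_arm: Moves the arm, as the interface text tells. Its arguments: {"type":"object","properties":{"increments":{"type":"array","items":{"type":"object","properties":{"rx":{"type":"number"},"ry":{"type":"number"},"rz":{"type":"number"},"x":{"type":"number"},"y":{"type":"number"},"z":{"type":"number"},"hand":{"type":"number"}}}},"force":{"type":"number"}},"required":["increments"]}

```bash
mkdir -p pics; ls; python3 - <<'E'
from rig import *
import cv2
s=sense();print({k:s[k] for k in ('time_s','eef_pos','ee_rot','grip_width','force')})
for n in ('side','top','wrist'):
    im=capture(n);cv2.imwrite(f'pics/{n}0.png',cv2.cvtColor(im,cv2.COLOR_RGB2BGR));print(n,get_calibration(n))
E
```

```text
pics
{'time_s': 0.0, 'eef_pos': array([215.72419599, 478.35344214, 230.73807866]), 'ee_rot': array([ 0.6910916 ,  0.14829693,  0.69149465, -0.14911599]), 'grip_width': 0.997253635679156, 'force': array([ 0.17758976, -0.08859061, -0.04302275])}
side {'camera_matrix': array([[470.22413848,   0.        , 280.83340746],
       [  0.        , 470.22413848, 218.47432402],
       [  0.        ,   0.        ,   1.        ]]), 'R': array([[ 0.84799191, -0.52994263,  0.00839811],
       [-0.33423665, -0.54699444, -0.76751739],
       [ 0.4113339 ,  0.64804158, -0.64097312]]), 't': array([-468.93617008,  256.88490638,  866.76046641])}
top {'camera_matrix': array([[437.77634292,   0.        , 277.10999454],
       [  0.        , 437.77634292, 210.56324512],
       [  0.        ,   0.        ,   1.        ]]), 'R': array([[-0.00569385, -0.99995228,  0.00793855],
       [-0.99581033,  0.00494537, -0.09130898],
       [ 0.09126536, -0.00842519, -0.99579097]]), 't': array([ -17.30232352,  547.29293061, 1106.29230359])}
wrist {'camera_matrix': array([[325.1922621 ,   0.        , 278.01058724],
       [  0.        , 325.1922621 , 205.54171195],
       [  0.        ,   0.        ,   1.        ]]), 'T_tool_cam': array([[-4.14046246e-04, -2.89742450e-01,  9.57104561e-01,
        -1.42339867e+02],
       [ 9.99999421e-01, -1.07047646e-03,  1.08539380e-04,
        -1.02060044e+00],
       [ 9.93109435e-04,  9.57104052e-01,  2.89742725e-01,
        -7.39393358e+01],
       [ 0.00000000e+00,  0.00000000e+00,  0.00000000e+00,
         1.00000000e+00]])}
```

View pics/top0.png

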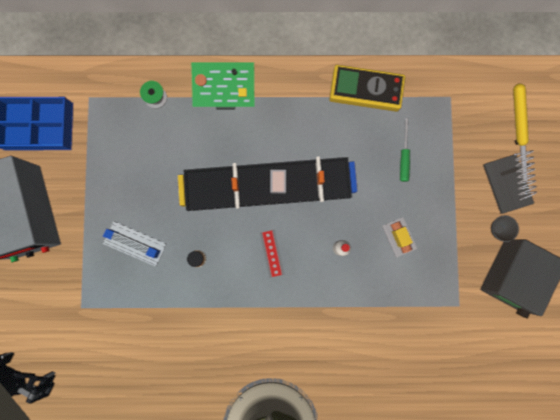

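View pics/side0.png

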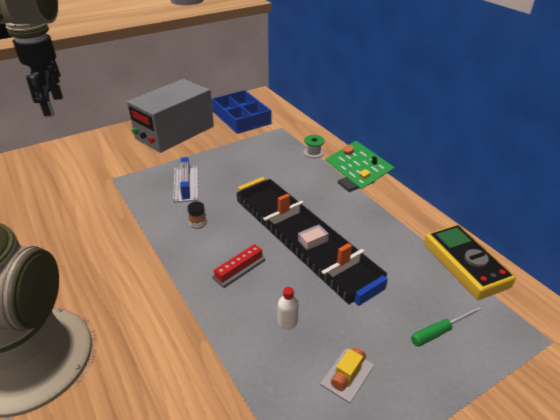

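View pics/wrist0.png

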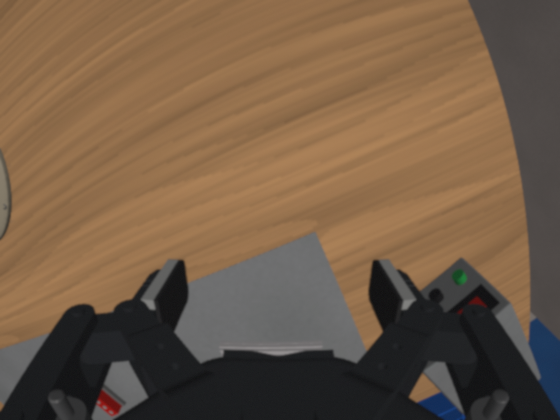

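The top view shows the yellow tag at about (182,190), on the +y end, and the blue tag at about (352,177), on the -y end. The orange tabs are at (235,184) and (320,178), and the relay is at (278,181). The heat sink is at (134,243) and the choke at (402,237). The jar is at (196,259), the red strip at (272,253) and the bottle at (343,248).

```bash
cat > h.py <<'E'
import numpy as np, cv2
from rig import *
from scipy.spatial.transform import Rotation as Ro
def ray(n,uv,s=None):
    c=get_calibration(n);K=c['camera_matrix']
    if n!='wrist':
        d=np.linalg.inv(K)@[uv[0],uv[1],1];R=c['R'];return -R.T@c['t'],R.T@d
    T=c['T_tool_cam'];a=np.array([uv[0]-K[0,2],uv[1]-K[1,2]])/K[0,0];r=np.hypot(*a)
    d=np.array([*(a/r*np.sin(r)),np.cos(r)]) if r>0 else np.array([0,0,1.])
    q=s['ee_rot'];W=Ro.from_quat([q[1],q[2],q[3],q[0]]).as_matrix()
    return W@T[:3,3]+s['eef_pos'],W@(T[:3,:3]@d)
def onz(n,uv,z,s=None):
    o,d=ray(n,uv,s);return o+d*(z-o[2])/d[2]
def tri(r1,r2):
    A=[];b=[]
    o1,d1=r1;o2,d2=r2
    t=np.linalg.lstsq(np.c_[d1,-d2],o2-o1,rcond=None)[0]
    p,q=o1+t[0]*d1,o2+t[1]*d2
    return (p+q)/2,np.linalg.norm(p-q)
def proj(n,X):
    c=get_calibration(n);x=c['R']@X+c['t'];x=c['camera_matrix']@x;return x[:2]/x[2]
HSV={'orange':((3,150,120),(14,255,255)),'blue':((105,150,80),(130,255,255)),'yellow':((20,150,120),(32,255,255))}
def blobs(im,col,amin=15):
    h=cv2.cvtColor(im,cv2.COLOR_RGB2HSV);m=cv2.inRange(h,*map(np.array,HSV[col]))
    n,l,st,ce=cv2.connectedComponentsWithStats(m)
    return [(st[i],ce[i].round(1)) for i in range(1,n) if st[i][4]>=amin],l
E
python3 - <<'E'
import cv2,sys
sys.path.insert(0,'.')
from h import *
for n in ('top','side'):
    im=cv2.cvtColor(cv2.imread(f'pics/{n}0.png'),cv2.COLOR_BGR2RGB)
    for c in HSV:
        for st,ce in blobs(im,c)[0]: print(n,c,st,ce)
a=cv2.imread('pics/top0.png')
cv2.imwrite('pics/z1.png',cv2.resize(a[140:280,90:270],None,fx=4.4,fy=4.2,interpolation=2))
cv2.imwrite('pics/z2.png',cv2.resize(a[140:280,260:440],None,fx=4.4,fy=4.2,interpolation=2))
E
```

```text
top orange [318 171   6  13  73] [320.5 177.1]
top orange [231 178   7  13  61] [234.  183.6]
top blue [   0   98   70   52 2956] [ 33.5 123.1]
top blue [349 162   7  30 147] [352.2 176.4]
top blue [104 230   9   8  55] [108.  233.4]
top blue [147 248  11   9  71] [151.9 252.1]
top yellow [330  65  75  46 785] [364.3  92.4]
top yellow [513  84  16  61 738] [520.5 114. ]
top yellow [238  88   8   9  58] [242.   92.1]
top yellow [178 175   7  31 154] [181.2 189.9]
top yellow [393 227  19  20 241] [402.  236.9]
side orange [344 145   9   7  50] [347.9 148.3]
side orange [278 194  12  19  68] [281.4 200. ]
side orange [337 243  15  20  98] [342.4 250.8]
side orange [353 348  11   7  39] [358.3 350.8]
side orange [332 373  15  12 116] [339.5 378.2]
side blue [  269     0   291   295 54711] [440.5 105. ]
side blue [212  90  58  43 889] [237.5 109.3]
side blue [181 158   7   3  21] [184. 159.]
side blue [181 182   8  16  99] [184.7 189.1]
side blue [355 275  32  30 263] [368.8 287.6]
side yellow [360 169  10   8  52] [364.2 172.8]
side yellow [238 177  27  14  98] [250.7 183.2]
side yellow [ 425  232   90   67 1138] [460.3 268.3]
side yellow [336 349  27  31 430] [348.9 362.8]
```

View pics/z1.png

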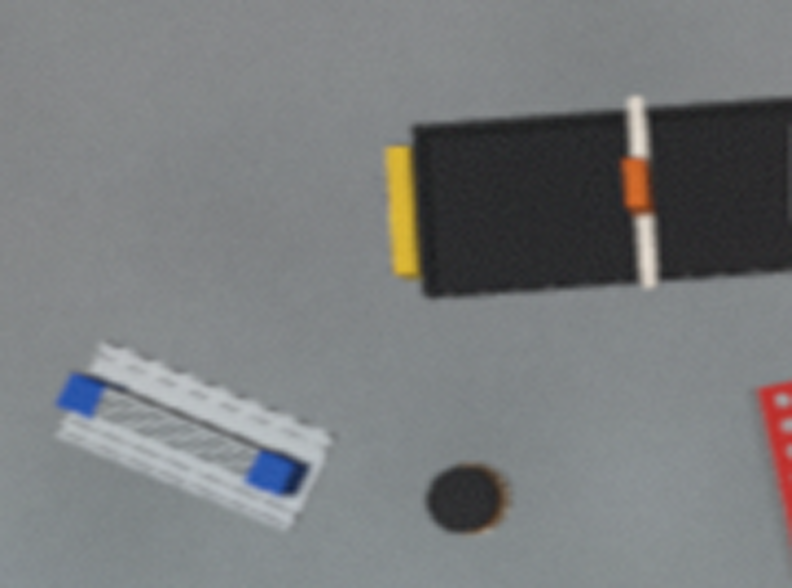

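View pics/z2.png

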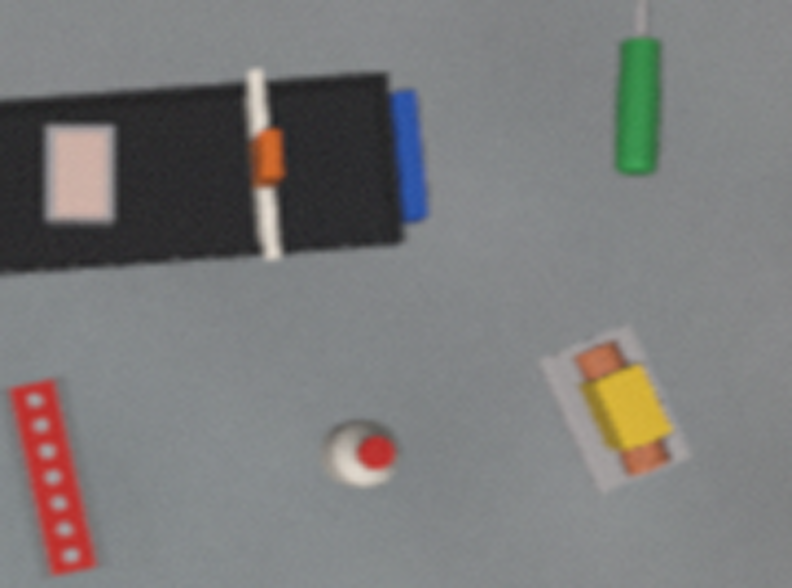

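```bash
python3 - <<'E'
from h import *
np.set_printoptions(precision=1,suppress=True)
z1=lambda u,v:((u+.5)/4.4+90-.5,(v+.5)/4.2+140-.5)
z2=lambda u,v:((u+.5)/4.4+260-.5,(v+.5)/4.2+140-.5)
T=lambda p,z:onz('top',p,z)
def rep(name,pts,z):
    P=np.array([T(p,z) for p in pts]);print(name,'c',P.mean(0)); 
    for i in range(len(P)):
        e=P[(i+1)%len(P)]-P[i];print('   side',np.linalg.norm(e),'ang',np.degrees(np.arctan2(e[1],e[0])))
    return P
tt=rep('tote(106x430)',[z1(414,125),z2(388,72),z2(404,242),z1(428,297)],30)
rep('hs 150x64',[z1(100,343),z1(330,437),z1(290,528),z1(58,437)],11)
rep('choke 90x60',[z2(543,358),z2(631,327),z2(689,456),z2(602,491)],6)
for nm,top,side in (('orL',z1(637,186),(284,203)),('orR',z2(270,157),(344,254)),):
    pass
print('ytag',T((181.2,189.9),34),'btag',T((352.2,176.4),34))
print('divL ends',T(z1(634,97),34),T(z1(649,288),34)); print('divR ends',T(z2(256,70),34),T(z2(273,258),34))
print('relay',T(z2(81,174),35))
print('core top',T((402.,236.5),46))
print('hs blue',T(z1(81,394),46),T(z1(272,472),46))
print('jar',T(z1(466,498),55),'bottle',T(z2(376,452),95),'base',T(z2(358,458),40))
rep('strip',[z2(10,388),z2(54,380),z2(97,567),z2(52,575)],32)
print('tabL top',T(z1(636,184),75),'R',T(z2(271,157),75))
# side check via triangulation
print(tri(ray('top',(402,237)),ray('side',(351,359))))
print(tri(ray('top',(352.2,176.4)),ray('side',(370,284))))
print(tri(ray('top',(181.2,189.9)),ray('side',(252,182))))
a=cv2.imread('pics/side0.png')
cv2.imwrite('pics/z3.png',cv2.resize(a[140:300,160:390],None,fx=3.4,fy=3.4,interpolation=2))
E
```

```text
tote(106x430) c [617.6   3.8  30. ]
   side 427.59095756766703 ang -85.77312349427685
   side 106.49818818197619 ang -176.1043159272639
   side 425.23331397818265 ang 94.29911187194136
   side 107.04670078932892 ang 5.159512454797977
hs 150x64 c [464.7 351.7  11. ]
   side 148.9532475547824 ang -113.27779580013532
   side 60.005996690949395 ang 158.04810051346735
   side 148.57274703144267 ang 67.62979238202308
   side 62.3689078653616 ang -21.635347730451812
choke 90x60 c [ 478.6 -341.     6. ]
   side 56.595017281073346 ang -70.21103528396424
   side 86.78031289137272 ang -158.38812129023404
   side 56.650481966736244 ang 112.1559723830537
   side 89.11862278518545 ang 21.559447577578783
ytag [600.9 226.1  34. ] btag [ 634.1 -214.8   34. ]
divL ends [671.3  91.5  34. ] [553.   82.4  34. ]
divR ends [ 687.3 -126.5   34. ] [ 570.4 -134.8   34. ]
relay [622.7 -22.9  35. ]
core top [ 477.9 -335.5   46. ]
hs blue [489.6 405.8  46. ] [442.4 295.9  46. ]
jar [426.5 183.7  55. ] bottle [ 451.3 -182.8   95. ] base [ 448.1 -181.3   40. ]
strip c [437.6  -5.8  32. ]
   side 26.01897625687816 ang -79.51742618944934
   side 115.5748098929838 ang -167.88793305108038
   side 26.35214644878147 ang 100.10330493587773
   side 115.39145099381187 ang 11.949452815154318
tabL top [610.8  86.4  75. ] R [ 626. -130.   75.]
(array([ 480.1, -337.2,   48.1]), np.float64(8.533691802660243))
(array([ 634. , -214.6,   36.2]), np.float64(0.6060184196118668))
(array([601.9, 224.7,  37.2]), np.float64(3.0868872060825656))
```

View pics/z3.png

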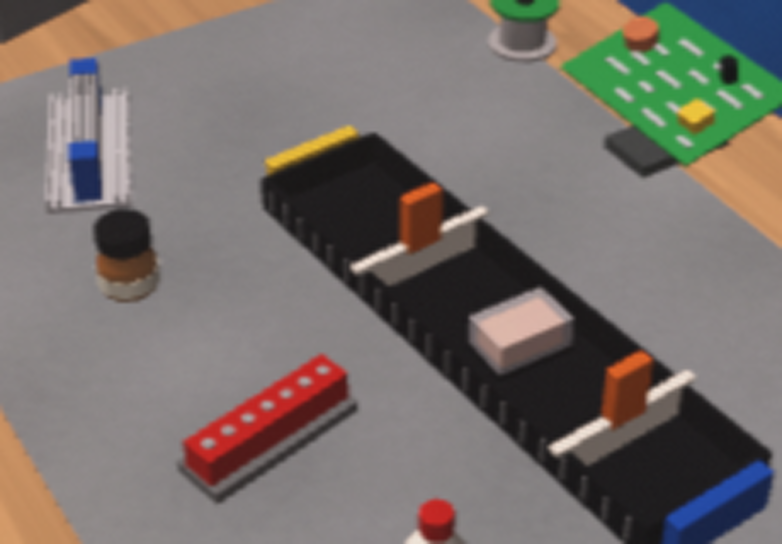

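Two views agree. Tote centre is about (617.5, 4.5), with tote y at 94.3°. The dividers sit at tote y ≈ +82.5 and -135. Blue is at -y, so the targets are right -43 and left +103. I'll write a move helper next.

```bash
cat >> h.py <<'E'
C=np.array([617.5,4.5]);TY=np.radians(94.3)
def t2w(x,y):
    return C+x*np.array([np.sin(TY),-np.cos(TY)])+y*np.array([np.cos(TY),np.sin(TY)])
def w2t(p):
    d=np.array(p)[:2]-C;return np.array([d@[np.sin(TY),-np.cos(TY)],d@[np.cos(TY),np.sin(TY)]])
def plan(p,yawdeg,z):
    """yawdeg: world direction of tool y (mod 180)"""
    s=sense();q=s['ee_rot'];W=Ro.from_quat([q[1],q[2],q[3],q[0]]).as_matrix()
    y0=np.degrees(np.arctan2(W[1,1],W[0,1]));print('t',s['time_s'],'pos',s['eef_pos'].round(1),'tooly',round(y0,1),'toolx',W[:,0].round(3),'j',s['joints'].round(2),'grip',round(s['grip_width']*85.4,1),'F',s['force'].round(1))
    d=np.array([p[0],p[1],z])-s['eef_pos']
    print(' world d',d.round(1),'in tool now (y,z):',(W.T@d).round(1))
    for k in(-180,0,180):
        dy=yawdeg+k-y0
        if abs(dy)<190:
            a=np.radians(dy); Rz=Ro.from_euler('z',a).as_matrix(); 
            print('  yaw change %.1f -> rx %.3f; after turn tool shift'%(dy,-a),((Rz@W).T@d).round(1))
E
python3 - <<'E'
from h import *
p=t2w(0,82.5);print(p);plan(p,94.3,130)
E
```

```text
[611.31425504  86.76777352]
t 0.15 pos [215.8 478.4 230.9] tooly 65.7 toolx [-0.001 -0.001 -1.   ] j [ 0.92  0.31  1.5  -0.    1.33 -0.22] grip 85.3 F [-0.4 -0.3 -0.4]
 world d [ 395.5 -391.6 -100.9] in tool now (y,z): [ 101.  -194.3  521.6]
  yaw change -151.4 -> rx 2.643; after turn tool shift [ 100.5  420.3 -365. ]
  yaw change 28.6 -> rx -0.499; after turn tool shift [ 101.2 -420.1  365.1]
```

Call:
{"fn": "jog_arm", "kwargs": {
  "increments": [
    {"rx":-0.166,"hand":50},
    {"rx":-0.166},
    {"rx":-0.167},
    {"x":10,"y":-42,"z":36.5},
    {"x":10,"y":-42,"z":36.5}
  ],
  "force": 60
}}

```text
schema error: expected keys rx, ry, rz, x, y, z, hand
```

Call:
{"fn": "jog_arm", "kwargs": {
  "increments": [
    {"x":10,"y":-42,"z":36.5},
    {"x":10,"y":-42,"z":36.5},
    {"x":10,"y":-42,"z":36.5},
    {"x":10,"y":-42,"z":36.5},
    {"x":10,"y":-42,"z":36.5}
  ]
}}

```text
schema error: expected keys rx, ry, rz, x, y, z, hand
```

Call:
{"fn": "jog_arm", "kwargs": {
  "increments": [
    {"x":10,"y":-42,"z":36.5},
    {"x":10,"y":-42,"z":36.5},
    {"x":10,"y":-42,"z":36.5},
    {}
  ]
}}

```text
schema error: expected keys rx, ry, rz, x, y, z, hand
```

```bash
python3 - <<'E'
from h import *
p=t2w(0,82.5);plan(p,94.3,40)
im=capture('wrist');cv2.imwrite('pics/w1.png',im[:,:,::-1])
E
```

```text
t 0.15 pos [215.8 478.4 230.9] tooly 65.7 toolx [-0.001 -0.001 -1.   ] j [ 0.92  0.31  1.5  -0.    1.33 -0.22] grip 85.3 F [-0.4 -0.3 -0.4]
 world d [ 395.5 -391.6 -190.9] in tool now (y,z): [ 191.  -194.2  521.6]
  yaw change -151.4 -> rx 2.643; after turn tool shift [ 190.5  420.4 -365. ]
  yaw change 28.6 -> rx -0.499; after turn tool shift [ 191.2 -420.   365.1]
```

View pics/w1.png

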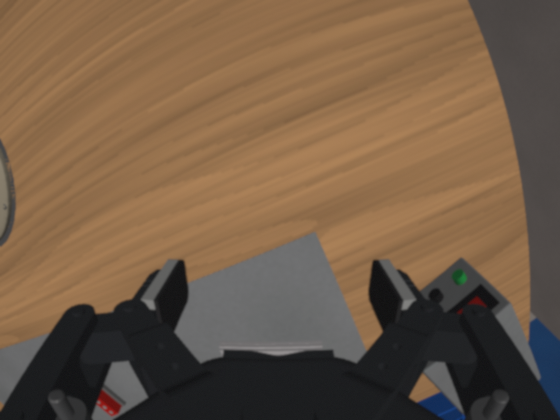

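All keys are required in every row, and nothing moved.

Call:
{"fn": "jog_arm", "kwargs": {
  "increments": [
    {"rx":-0.166,"ry":0,"rz":0,"x":0,"y":0,"z":0,"hand":50},
    {"rx":-0.166,"ry":0,"rz":0,"x":0,"y":0,"z":0,"hand":50},
    {"rx":-0.167,"ry":0,"rz":0,"x":0,"y":0,"z":0,"hand":50},
    {"rx":0,"ry":0,"rz":0,"x":10,"y":-42,"z":36.5,"hand":50},
    {"rx":0,"ry":0,"rz":0,"x":10,"y":-42,"z":36.5,"hand":50}
  ],
  "force": 60
}}

```text
time_s: 0.82
eef_pos: [295.6, 399.4, 210.9]
ee_rot: [0.707, -0.027, 0.707, 0.027]
force: [0.9, 0.7, -0.4]
grip_width: 0.587
```

Call:
{"fn": "jog_arm", "kwargs": {
  "increments": [
    {"rx":0,"ry":0,"rz":0,"x":10,"y":-42,"z":36.5,"hand":50},
    {"rx":0,"ry":0,"rz":0,"x":10,"y":-42,"z":36.5,"hand":50},
    {"rx":0,"ry":0,"rz":0,"x":10,"y":-42,"z":36.5,"hand":50},
    {"rx":0,"ry":0,"rz":0,"x":10,"y":-42,"z":36.5,"hand":50},
    {"rx":0,"ry":0,"rz":0,"x":10,"y":-42,"z":36.5,"hand":50}
  ]
}}

```text
time_s: 1.45
eef_pos: [493.9, 203.1, 161.0]
ee_rot: [0.707, -0.026, 0.707, 0.027]
force: [0.9, -0.4, 0.3]
grip_width: 0.583
```

Call:
{"fn": "jog_arm", "kwargs": {
  "increments": [
    {"rx":0,"ry":0,"rz":0,"x":10,"y":-42,"z":36.5,"hand":50},
    {"rx":0,"ry":0,"rz":0,"x":10,"y":-42,"z":36.5,"hand":50},
    {"rx":0,"ry":0,"rz":0,"x":10,"y":-42,"z":36.5,"hand":50},
    {"rx":0,"ry":0,"rz":0,"x":0,"y":0,"z":0,"hand":50}
  ]
}}

```text
time_s: 1.95
eef_pos: [612.6, 84.3, 129.6]
ee_rot: [0.706, -0.025, 0.707, 0.025]
force: [-0.0, 0.2, -0.5]
grip_width: 0.587
```

```bash
python3 - <<'E'
from h import *
p=t2w(0,82.5);plan(p,94.3,40)
im=capture('wrist');cv2.imwrite('pics/w2.png',im[:,:,::-1])
E
```

```text
t 1.95 pos [612.6  84.3 129.6] tooly 94.1 toolx [-0.002 -0.    -1.   ] j [-0.05  0.61  1.33 -0.    1.21 -1.69] grip 50.1 F [-0.   0.2 -0.5]
 world d [ -1.3   2.5 -89.6] in tool now (y,z): [89.6  2.6 -1. ]
  yaw change -179.8 -> rx 3.138; after turn tool shift [89.6 -2.6  1.3]
  yaw change 0.2 -> rx -0.004; after turn tool shift [89.6  2.6 -1. ]
  yaw change 180.2 -> rx -3.145; after turn tool shift [89.6 -2.6  1.3]
```

View pics/w2.png

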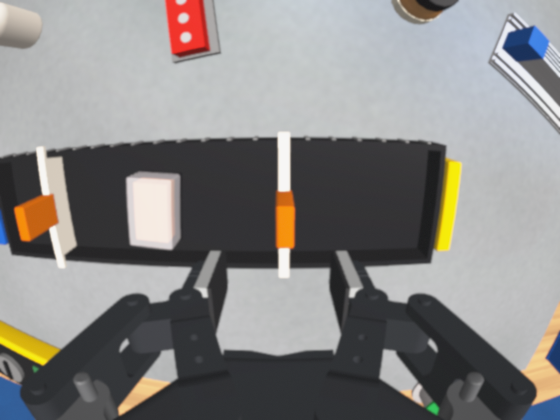

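The tab is between the fingers: its top face is at about (285,234), its front face above that. The relay is at (155,212) and the right tab at (37,217).

```bash
python3 - <<'E'
from h import *
s=sense()
for nm,uv,z in (('tabL top',(285.5,234),75),('top edge near',(285.5,220),75),('far',(285.5,248),75),('div end1',(284,133),34),('div end2',(284,276),34),('ytag',(450,205),34),('relay',(154,206),35),('rimcorner',(444,145),30),('rimcorner2',(432,263),30)):
    P=onz('wrist',uv,z,s);print(nm,P.round(1),'tote',w2t(P).round(1))
E
```

```text
tabL top [616.1  90.5  75. ] tote [ 5.1 85.8]
top edge near [606.5  89.7  75. ] tote [-4.6 85.8]
far [626.2  91.3  75. ] tote [15.1 85.9]
div end1 [554.   85.5  34. ] tote [-57.3  85.5]
div end2 [670.3  94.5  34. ] tote [59.4 85.8]
ytag [598.5 230.3  34. ] tote [ -2.1 226.6]
relay [616.7 -14.2  35. ] tote [ -2.2 -18.6]
rimcorner [549.4 216.5  30. ] tote [-52.  216.5]
rimcorner2 [654.8 228.3  30. ] tote [ 54.  220.4]
```

Call:
{"fn": "jog_arm", "kwargs": {
  "increments": [
    {"rx":0,"ry":0,"rz":0,"x":35,"y":3,"z":-1,"hand":50},
    {"rx":0,"ry":0,"rz":0,"x":35,"y":0,"z":0,"hand":50},
    {"rx":0,"ry":0,"rz":0,"x":19,"y":0,"z":0,"hand":50},
    {"rx":0,"ry":0,"rz":0,"x":0,"y":0,"z":0,"hand":5},
    {"rx":0,"ry":0,"rz":0,"x":0,"y":0,"z":0,"hand":5}
  ],
  "force": 40
}}

```text
time_s: 2.62
eef_pos: [610.9, 90.3, 43.8]
ee_rot: [0.707, -0.027, 0.706, 0.027]
force: [-0.7, -0.0, -0.6]
grip_width: 0.166
```

Call:
{"fn": "jog_arm", "kwargs": {
  "increments": [
    {"rx":0,"ry":0,"rz":0,"x":0,"y":0,"z":0,"hand":5},
    {"rx":0,"ry":0,"rz":0,"x":0,"y":0,"z":0,"hand":5}
  ]
}}

```text
time_s: 2.88
eef_pos: [610.9, 90.2, 43.9]
ee_rot: [0.707, -0.027, 0.706, 0.027]
force: [-2.0, -0.1, 7.3]
grip_width: 0.129
```

```bash
python3 - <<'E'
from h import *
print(w2t(sense()['eef_pos']))
p=t2w(0,103);plan(p,94.3,41)
E
```

```text
[-0.13704489 85.93192031]
t 2.875 pos [610.9  90.2  43.9] tooly 94.3 toolx [ 0.002  0.    -1.   ] j [-0.04  0.7   1.4   0.    1.03 -1.69] grip 11.1 F [-2.  -0.1  7.3]
 world d [-1.1 17.  -2.9] in tool now (y,z): [ 2.9 17.1  0.1]
  yaw change -180.0 -> rx 3.142; after turn tool shift [  2.9 -17.1  -0.1]
  yaw change -0.0 -> rx 0.000; after turn tool shift [ 2.9 17.1  0.1]
  yaw change 180.0 -> rx -3.141; after turn tool shift [  2.9 -17.1  -0.1]
```

Call:
{"fn": "jog_arm", "kwargs": {
  "increments": [
    {"rx":0,"ry":0,"rz":0,"x":0,"y":7,"z":0,"hand":5},
    {"rx":0,"ry":0,"rz":0,"x":0,"y":7,"z":0,"hand":5},
    {"rx":0,"ry":0,"rz":0,"x":0,"y":6,"z":0,"hand":5},
    {"rx":0,"ry":0,"rz":0,"x":0,"y":0,"z":0,"hand":50},
    {"rx":0,"ry":0,"rz":0,"x":0,"y":0,"z":0,"hand":50}
  ]
}}

```text
time_s: 3.5
eef_pos: [608.7, 109.9, 42.4]
ee_rot: [0.707, -0.027, 0.707, 0.027]
force: [0.5, 0.0, -0.3]
grip_width: 0.551
```

Call:
{"fn": "jog_arm", "kwargs": {
  "increments": [
    {"rx":0,"ry":0,"rz":0,"x":-5,"y":0,"z":0,"hand":50},
    {"rx":0,"ry":0,"rz":0,"x":-30,"y":0,"z":0,"hand":50},
    {"rx":0,"ry":0,"rz":0,"x":-50,"y":-10,"z":0,"hand":50},
    {"rx":0,"ry":0,"rz":0,"x":0,"y":-50,"z":0,"hand":50},
    {"rx":0,"ry":0,"rz":0,"x":0,"y":-55,"z":0,"hand":50}
  ]
}}

```text
time_s: 4.12
eef_pos: [617.5, -5.6, 128.3]
ee_rot: [0.707, -0.027, 0.706, 0.027]
force: [0.5, 0.5, -0.6]
grip_width: 0.584
```

```bash
python3 - <<'E'
from h import *
s=sense()
im=capture('wrist');cv2.imwrite('pics/w3.png',im[:,:,::-1]);
import pickle;pickle.dump(s,open('s3.pkl','wb'))
im=capture('top');cv2.imwrite('pics/t3.png',im[:,:,::-1]); cv2.imwrite('pics/t3z.png',cv2.resize(im[140:280,170:370,::-1],None,fx=4,fy=4,interpolation=2))
plan(t2w(0,-135),94.3,43)
E
```

```text
t 4.225 pos [617.6  -9.5 127.6] tooly 94.0 toolx [ 0.001 -0.001 -1.   ] j [-0.2   0.6   1.33 -0.    1.2  -1.84] grip 50.1 F [-0.1  1.2 -0.1]
 world d [  10.  -120.6  -84.6] in tool now (y,z): [  84.8 -120.9    1.5]
  yaw change -179.7 -> rx 3.137; after turn tool shift [ 84.5 121.1  -1. ]
  yaw change 0.3 -> rx -0.005; after turn tool shift [  84.8 -120.9    0.9]
  yaw change 180.3 -> rx -3.147; after turn tool shift [ 84.5 121.1  -1. ]
```

View pics/w3.png

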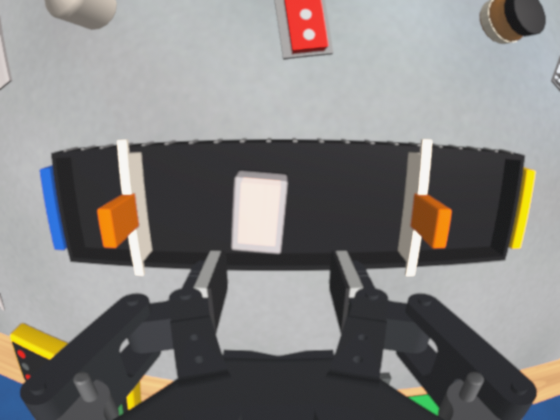

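View pics/t3z.png

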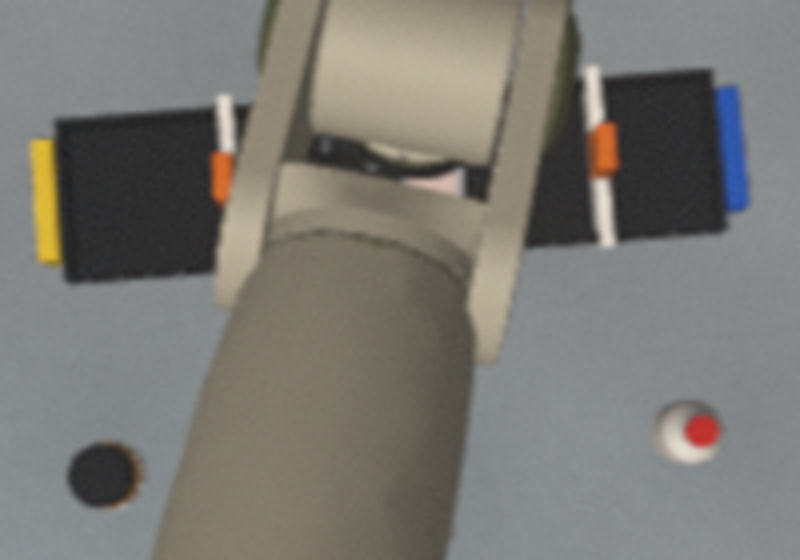

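```bash
python3 - <<'E'
from h import *
import pickle
s=pickle.load(open('s3.pkl','rb'))
for nm,uv,z in (('divL',(426,140),34),('divL2',(411,275),34),('divR',(123,141),34),('divR2',(139,274),34),('rimL',(524,156),30),('rimL2',(505,258),30),('rimR',(53,154),30),('rimR2',(71,261),30),('relay',(260,212),35)):
    P=onz('wrist',uv,z,s);print(nm,P.round(1),'tote',w2t(P).round(1))
T3=lambda u,v:((u+.5)/4+170-.5,(v+.5)/4+140-.5)
for nm,uv,z in (('ytag',(47,202),34),('btag',(733,149),34),('divLend',(224,96),34),('divR1',(592,68),34),('divR2',(608,245),34),('tabL',(222,178),75)):
    P=onz('top',T3(*uv),z);print(nm,P.round(1),'tote',w2t(P).round(1))
E
```

```text
divL [553.2 104.1  34. ] tote [-56.6 104.1]
divL2 [670. 115.  34.] tote [ 60.6 106.2]
divR [ 571.5 -131.9   34. ] tote [ -56.1 -132.5]
divR2 [ 687.5 -124.6   34. ] tote [  60.1 -134. ]
rimL [551.6 215.6  30. ] tote [-49.9 215.5]
rimL2 [653.8 223.7  30. ] tote [ 52.6 215.8]
rimR [ 583.8 -208.6   30. ] tote [ -49.6 -210. ]
rimR2 [ 687.3 -202.2   30. ] tote [  54.1 -211.3]
relay [620.9 -20.   35. ] tote [  1.6 -24.7]
ytag [600.4 225.7  34. ] tote [ -0.5 221.8]
btag [ 632.9 -216.6   34. ] tote [  -1.2 -221.6]
divLend [669.  112.4  34. ] tote [ 59.4 103.7]
divR1 [ 686.4 -126.1   34. ] tote [  58.9 -135.4]
divR2 [ 570.8 -134.8   34. ] tote [ -57.  -135.4]
tabL [609.1 108.8  75. ] tote [ -0.5 104.7]
```

Call:
{"fn": "jog_arm", "kwargs": {
  "increments": [
    {"rx":0,"ry":0,"rz":0,"x":0,"y":-40,"z":0.5,"hand":50},
    {"rx":0,"ry":0,"rz":0,"x":0,"y":-40,"z":0.5,"hand":50},
    {"rx":0,"ry":0,"rz":0,"x":0,"y":-38,"z":0.5,"hand":50},
    {"rx":0,"ry":0,"rz":0,"x":15,"y":0,"z":0,"hand":50},
    {"rx":0,"ry":0,"rz":0,"x":0,"y":0,"z":0,"hand":50}
  ]
}}

```text
time_s: 4.85
eef_pos: [627.0, -121.0, 110.9]
ee_rot: [0.706, -0.026, 0.708, 0.027]
force: [-0.4, 0.6, 0.6]
grip_width: 0.586
```

```bash
sed -i 's/^C=.*;TY/C=np.array([618.3,6.0]);TY/' h.py; python3 - <<'E'
from h import *
plan(t2w(0,-135),94.3,43)
E
```

```text
t 4.85 pos [ 627.  -121.   110.9] tooly 94.3 toolx [-0.003  0.001 -1.   ] j [-0.37  0.67  1.27  0.    1.21 -2.02] grip 50.0 F [-0.4  0.6  0.6]
 world d [  1.5  -7.6 -67.9] in tool now (y,z): [67.9 -7.8  1.1]
  yaw change -180.0 -> rx 3.142; after turn tool shift [67.9  7.6 -0.7]
  yaw change -0.0 -> rx 0.001; after turn tool shift [67.9 -7.8  1.1]
  yaw change 180.0 -> rx -3.141; after turn tool shift [67.9  7.6 -0.7]
```

Call:
{"fn": "jog_arm", "kwargs": {
  "increments": [
    {"rx":0,"ry":0,"rz":0,"x":10,"y":-5,"z":1,"hand":50},
    {"rx":0,"ry":0,"rz":0,"x":28,"y":0,"z":0,"hand":50},
    {"rx":0,"ry":0,"rz":0,"x":28,"y":0,"z":0,"hand":50},
    {"rx":0,"ry":0,"rz":0,"x":0,"y":0,"z":0,"hand":5},
    {"rx":0,"ry":0,"rz":0,"x":0,"y":0,"z":0,"hand":5}
  ]
}}

```text
time_s: 5.48
eef_pos: [629.7, -127.0, 47.5]
ee_rot: [0.707, -0.027, 0.706, 0.026]
force: [0.2, -3.6, 0.8]
grip_width: 0.168
```

Call:
{"fn": "jog_arm", "kwargs": {
  "increments": [
    {"rx":0,"ry":0,"rz":0,"x":0,"y":0,"z":0,"hand":5},
    {"rx":0,"ry":0,"rz":0,"x":0,"y":0,"z":0,"hand":5}
  ]
}}

```text
time_s: 5.72
eef_pos: [629.8, -127.1, 47.7]
ee_rot: [0.707, -0.027, 0.706, 0.026]
force: [0.6, 0.7, 4.9]
grip_width: 0.13
```

```bash
python3 - <<'E'
from h import *
print(w2t(sense()['eef_pos']))
plan(t2w(0,-43),94.3,43)
E
```

```text
[   1.4737431  -133.62894081]
t 5.725 pos [ 629.8 -127.1   47.7] tooly 94.3 toolx [ 0.002 -0.001 -1.   ] j [-0.38  0.75  1.31  0.    1.08 -2.03] grip 11.1 F [0.6 0.7 4.9]
 world d [-8.3 90.3 -4.7] in tool now (y,z): [ 4.6 90.6 -1.5]
  yaw change -180.0 -> rx 3.142; after turn tool shift [  4.8 -90.6   1.5]
  yaw change -0.0 -> rx 0.000; after turn tool shift [ 4.6 90.6 -1.5]
  yaw change 180.0 -> rx -3.141; after turn tool shift [  4.8 -90.6   1.5]
```

Call:
{"fn": "jog_arm", "kwargs": {
  "increments": [
    {"rx":0,"ry":0,"rz":0,"x":0,"y":12,"z":0,"hand":5},
    {"rx":0,"ry":0,"rz":0,"x":0,"y":16,"z":0,"hand":5},
    {"rx":0,"ry":0,"rz":0,"x":0,"y":16,"z":0,"hand":5},
    {"rx":0,"ry":0,"rz":0,"x":0,"y":12,"z":0,"hand":5},
    {"rx":0,"ry":0,"rz":0,"x":0,"y":10,"z":0,"hand":5}
  ]
}}

```text
time_s: 6.35
eef_pos: [624.8, -61.2, 47.6]
ee_rot: [0.707, -0.027, 0.706, 0.026]
force: [-0.2, -2.7, 6.7]
grip_width: 0.128
```

Call:
{"fn": "jog_arm", "kwargs": {
  "increments": [
    {"rx":0,"ry":0,"rz":0,"x":0,"y":9,"z":0,"hand":5},
    {"rx":0,"ry":0,"rz":0,"x":0,"y":8,"z":-0.5,"hand":5},
    {"rx":0,"ry":0,"rz":0,"x":0,"y":7,"z":-1,"hand":5},
    {"rx":0,"ry":0,"rz":0,"x":0,"y":0,"z":0,"hand":5},
    {"rx":0,"ry":0,"rz":0,"x":0,"y":0,"z":0,"hand":5}
  ]
}}

```text
time_s: 6.98
eef_pos: [622.8, -36.9, 47.7]
ee_rot: [0.709, -0.027, 0.705, 0.026]
force: [8.1, 1.5, 3.4]
grip_width: 0.133
```

```bash
python3 - <<'E'
from h import *
print(w2t(sense()['eef_pos']))
plan(t2w(0,-43),94.3,43)
E
```

```text
[  1.24219947 -43.11227074]
t 6.975 pos [622.8 -36.9  47.7] tooly 94.3 toolx [ 0.006 -0.    -1.   ] j [-0.25  0.71  1.38  0.    1.04 -1.89] grip 11.4 F [8.1 1.5 3.4]
 world d [-1.2  0.  -4.7] in tool now (y,z): [ 4.6  0.1 -1.3]
  yaw change -180.0 -> rx 3.142; after turn tool shift [ 4.7 -0.1  1.2]
  yaw change -0.0 -> rx 0.000; after turn tool shift [ 4.6  0.1 -1.3]
  yaw change 180.0 -> rx -3.141; after turn tool shift [ 4.7 -0.1  1.2]
```

Call:
{"fn": "jog_arm", "kwargs": {
  "increments": [
    {"rx":0,"ry":0,"rz":0,"x":0,"y":0,"z":0,"hand":50},
    {"rx":0,"ry":0,"rz":0,"x":-5,"y":0,"z":0,"hand":50},
    {"rx":0,"ry":0,"rz":0,"x":-40,"y":0,"z":0,"hand":50},
    {"rx":0.186,"ry":0,"rz":0,"x":-50,"y":0,"z":0,"hand":50},
    {"rx":0.186,"ry":0,"rz":0,"x":-20,"y":0,"z":0,"hand":50}
  ]
}}

```text
time_s: 7.6
eef_pos: [621.4, -37.6, 164.6]
ee_rot: [0.7, 0.107, 0.698, -0.107]
force: [0.3, 0.3, -1.1]
grip_width: 0.588
```

Call:
{"fn": "jog_arm", "kwargs": {
  "increments": [
    {"rx":0.186,"ry":0,"rz":0,"x":0,"y":0,"z":0,"hand":60},
    {"rx":0.186,"ry":0,"rz":0,"x":0,"y":0,"z":0,"hand":60},
    {"rx":0.186,"ry":0,"rz":0,"x":0,"y":0,"z":0,"hand":60},
    {"rx":0.186,"ry":0,"rz":0,"x":0,"y":0,"z":0,"hand":60},
    {"rx":0.186,"ry":0,"rz":0,"x":0,"y":0,"z":0,"hand":60}
  ]
}}

```text
time_s: 8.22
eef_pos: [620.5, -37.4, 161.3]
ee_rot: [0.577, 0.409, 0.577, -0.409]
force: [-0.5, -0.2, 0.5]
grip_width: 0.699
```

Call:
{"fn": "jog_arm", "kwargs": {
  "increments": [
    {"rx":0.186,"ry":0,"rz":0,"x":0,"y":0,"z":0,"hand":60},
    {"rx":0.186,"ry":0,"rz":0,"x":0,"y":0,"z":0,"hand":60},
    {"rx":0.186,"ry":0,"rz":0,"x":0,"y":0,"z":0,"hand":60},
    {"rx":0.186,"ry":0,"rz":0,"x":0,"y":0,"z":0,"hand":60}
  ]
}}

```text
time_s: 8.72
eef_pos: [620.5, -37.4, 161.3]
ee_rot: [-0.389, -0.59, -0.389, 0.591]
force: [0.3, -0.6, 1.0]
grip_width: 0.703
```

```bash
python3 - <<'E'
from h import *
plan((465.5,351.5),-23,130)
E
```

```text
t 8.725 pos [620.5 -37.4 161.3] tooly -23.3 toolx [-0.001  0.    -1.   ] j [-0.25  0.58  1.28 -0.    1.28  0.16] grip 60.1 F [ 0.3 -0.6  1. ]
 world d [-155.   388.9  -31.3] in tool now (y,z): [  31.5 -296.1 -296. ]
  yaw change -179.7 -> rx 3.137; after turn tool shift [ 31.2 294.7 297.4]
  yaw change 0.3 -> rx -0.005; after turn tool shift [  31.5 -294.6 -297.4]
  yaw change 180.3 -> rx -3.146; after turn tool shift [ 31.2 294.7 297.4]
```

Call:
{"fn": "jog_arm", "kwargs": {
  "increments": [
    {"rx":0,"ry":0,"rz":0,"x":0,"y":-37,"z":-37,"hand":60},
    {"rx":0,"ry":0,"rz":0,"x":0,"y":-37,"z":-37,"hand":60},
    {"rx":0,"ry":0,"rz":0,"x":0,"y":-37,"z":-37,"hand":60},
    {"rx":0,"ry":0,"rz":0,"x":0,"y":-37,"z":-37,"hand":60},
    {"rx":0,"ry":0,"rz":0,"x":0,"y":-37,"z":-37,"hand":60}
  ]
}}

```text
time_s: 9.35
eef_pos: [521.4, 206.4, 161.5]
ee_rot: [-0.391, -0.589, -0.391, 0.59]
force: [0.7, 0.2, 0.1]
grip_width: 0.705
```

Call:
{"fn": "jog_arm", "kwargs": {
  "increments": [
    {"rx":0,"ry":0,"rz":0,"x":0,"y":-37,"z":-37,"hand":60},
    {"rx":0,"ry":0,"rz":0,"x":0,"y":-37,"z":-37,"hand":60},
    {"rx":0,"ry":0,"rz":0,"x":10,"y":-37,"z":-37,"hand":60},
    {"rx":0,"ry":0,"rz":0,"x":20,"y":0,"z":0,"hand":60},
    {"rx":0,"ry":0,"rz":0,"x":0,"y":0,"z":0,"hand":60}
  ]
}}

```text
time_s: 9.98
eef_pos: [462.4, 350.3, 130.2]
ee_rot: [-0.391, -0.588, -0.391, 0.59]
force: [-0.4, -0.0, 0.1]
grip_width: 0.701
```

```bash
python3 - <<'E'
from h import *
plan((465.5,351.5),-23,18)
import pickle;pickle.dump(sense(),open('s4.pkl','wb'))
im=capture('wrist');cv2.imwrite('pics/w4.png',im[:,:,::-1])
im=capture('top');cv2.imwrite('pics/t4.png',im[:,:,::-1]);cv2.imwrite('pics/t4z.png',cv2.resize(im[140:280,170:370,::-1],None,fx=4,fy=4,interpolation=2))
E
```

```text
t 9.975 pos [462.4 350.3 130.2] tooly -22.9 toolx [-0.003 -0.002 -1.   ] j [ 0.45  0.53  1.46 -0.    1.16  0.85] grip 59.9 F [-0.4 -0.   0.1]
 world d [   3.1    1.2 -112.2] in tool now (y,z): [112.2   2.6  -2.6]
  yaw change -180.1 -> rx 3.144; after turn tool shift [112.2  -2.1   2. ]
  yaw change -0.1 -> rx 0.002; after turn tool shift [112.2   2.6  -2.6]
  yaw change 179.9 -> rx -3.139; after turn tool shift [112.2  -2.1   2. ]
```

View pics/w4.png

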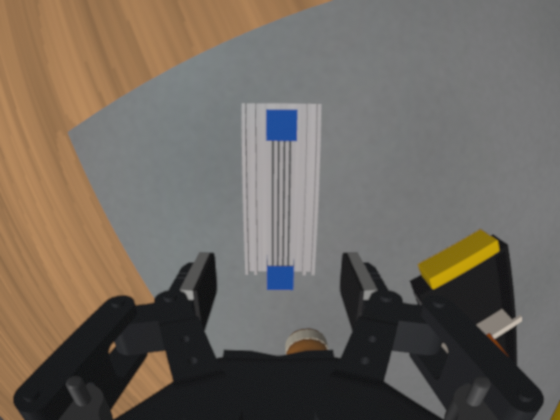

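View pics/t4z.png

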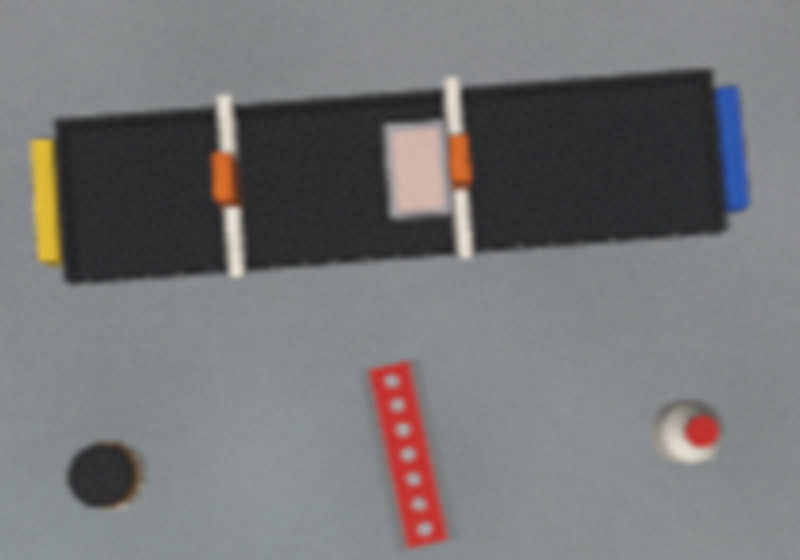

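```bash
python3 - <<'E'
from h import *
import pickle
s=pickle.load(open('s4.pkl','rb'))
a=onz('wrist',(281.5,110),46,s);b=onz('wrist',(280,290),46,s);print(a,b,(a+b)/2,np.linalg.norm(a-b),np.degrees(np.arctan2(*(a-b)[1::-1])))
T3=lambda u,v:((u+.5)/4+170-.5,(v+.5)/4+140-.5)
for nm,uv,z in (('ytag',(47,202),34),('btag',(733,149),34),('divL',(224,96),34),('divL',(237,275),34),('divR1',(452,76),34),('divR2',(466,257),34),('relay',(416,170),35)):
    P=onz('top',T3(*uv),z);print(nm,P.round(1),'tote',w2t(P).round(1))
plan((a+b)/2,-23,18)
E
```

```text
[492.54672334 416.39247914  46.        ] [437.26418759 287.73368158  46.        ] [464.90545547 352.06308036  46.        ] 140.0330137823766 66.74761132269593
ytag [600.4 225.7  34. ] tote [ -1.4 220.4]
btag [ 632.9 -216.6   34. ] tote [  -2.1 -223. ]
divL [669.  112.4  34. ] tote [ 58.5 102.3]
divL [552.6 103.4  34. ] tote [-58.2 102.1]
divR1 [681.5 -35.2  34. ] tote [ 60.  -45.8]
divR2 [563.5 -43.4  34. ] tote [-58.3 -45.1]
relay [619.9 -11.6  35. ] tote [  0.3 -17.6]
t 10.075 pos [463.8 350.1 131.9] tooly -23.0 toolx [ 0.  0. -1.] j [ 0.45  0.53  1.45 -0.    1.16  0.85] grip 60.1 F [-0.2 -0.4  0.2]
 world d [   1.1    2.  -113.9] in tool now (y,z): [113.9   0.2  -2.2]
  yaw change -180.0 -> rx 3.142; after turn tool shift [113.9  -0.3   2.3]
  yaw change -0.0 -> rx 0.001; after turn tool shift [113.9   0.2  -2.2]
  yaw change 180.0 -> rx -3.141; after turn tool shift [113.9  -0.3   2.3]
```

Call:
{"fn": "jog_arm", "kwargs": {
  "increments": [
    {"rx":0,"ry":0,"rz":0,"x":40,"y":0,"z":-2,"hand":60},
    {"rx":0,"ry":0,"rz":0,"x":40,"y":0,"z":0,"hand":60},
    {"rx":0,"ry":0,"rz":0,"x":25,"y":0,"z":0,"hand":60},
    {"rx":0,"ry":0,"rz":0,"x":10,"y":0,"z":0,"hand":60},
    {"rx":0,"ry":0,"rz":0,"x":0,"y":0,"z":0,"hand":60}
  ]
}}

```text
time_s: 10.7
eef_pos: [464.8, 352.1, 16.9]
ee_rot: [0.391, 0.59, 0.39, -0.589]
force: [0.5, 0.8, 0.9]
grip_width: 0.703
```

```bash
python3 - <<'E'
from h import *
plan((464.9,352.1),-23,18)
E
```

```text
t 10.7 pos [464.8 352.1  16.9] tooly -23.0 toolx [ 0.001  0.    -1.   ] j [ 0.45  0.68  1.53 -0.    0.93  0.85] grip 60.0 F [0.5 0.8 0.9]
 world d [0.1 0.  1.1] in tool now (y,z): [-1.1  0.1 -0.1]
  yaw change -180.0 -> rx 3.142; after turn tool shift [-1.1 -0.1  0.1]
  yaw change -0.0 -> rx 0.001; after turn tool shift [-1.1  0.1 -0.1]
  yaw change 180.0 -> rx -3.141; after turn tool shift [-1.1 -0.1  0.1]
```

Position is right. I'll close and lift slowly.

Call:
{"fn": "jog_arm", "kwargs": {
  "increments": [
    {"rx":0,"ry":0,"rz":0,"x":0,"y":0,"z":0,"hand":10},
    {"rx":0,"ry":0,"rz":0,"x":0,"y":0,"z":0,"hand":10},
    {"rx":0,"ry":0,"rz":0,"x":0,"y":0,"z":0,"hand":10},
    {"rx":0,"ry":0,"rz":0,"x":0,"y":0,"z":0,"hand":10},
    {"rx":0,"ry":0,"rz":0,"x":-4,"y":0,"z":0,"hand":10}
  ],
  "force": 80
}}

```text
time_s: 11.32
eef_pos: [463.8, 352.1, 20.1]
ee_rot: [-0.391, -0.589, -0.391, 0.59]
force: [-0.2, 0.2, -4.8]
grip_width: 0.222
```

Call:
{"fn": "jog_arm", "kwargs": {
  "increments": [
    {"rx":0,"ry":0,"rz":0,"x":-15,"y":0,"z":0,"hand":10},
    {"rx":0,"ry":0,"rz":0,"x":-30,"y":0,"z":0,"hand":10},
    {"rx":0,"ry":0,"rz":0,"x":-35,"y":0,"z":0,"hand":10},
    {"rx":0,"ry":0,"rz":0,"x":-35,"y":0,"z":0,"hand":10},
    {"rx":0,"ry":0,"rz":0,"x":-20,"y":0,"z":0,"hand":10}
  ]
}}

```text
time_s: 11.95
eef_pos: [464.4, 352.4, 157.9]
ee_rot: [0.391, 0.59, 0.391, -0.589]
force: [-0.4, 0.1, -5.5]
grip_width: 0.22
```

```bash
python3 - <<'E'
from h import *
plan(t2w(0,-128.5),4.3,150)
im=capture('wrist');cv2.imwrite('pics/w5.png',im[:,:,::-1])
E
```

```text
t 11.95 pos [464.4 352.4 157.9] tooly -22.9 toolx [ 0.002  0.001 -1.   ] j [0.45 0.5  1.42 0.   1.22 0.85] grip 18.8 F [-0.4  0.1 -5.5]
 world d [ 163.5 -474.6   -7.9] in tool now (y,z): [  7.8 335.4 373.5]
  yaw change -152.8 -> rx 2.667; after turn tool shift [   8.6 -127.5 -485.5]
  yaw change 27.2 -> rx -0.475; after turn tool shift [  7.3 127.5 485.5]
```

View pics/w5.png

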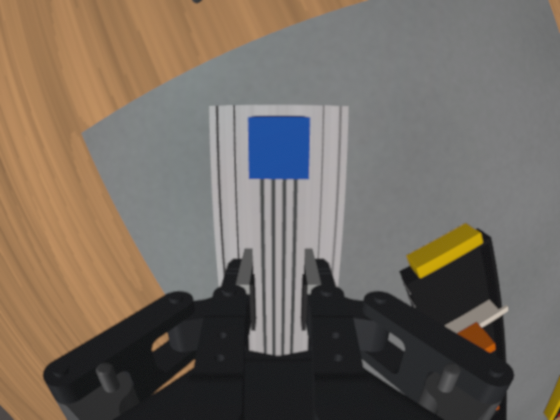

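Call:
{"fn": "jog_arm", "kwargs": {
  "increments": [
    {"rx":-0.158,"ry":0,"rz":0,"x":0,"y":0,"z":0,"hand":10},
    {"rx":-0.158,"ry":0,"rz":0,"x":0,"y":0,"z":0,"hand":10},
    {"rx":-0.159,"ry":0,"rz":0,"x":0,"y":0,"z":0,"hand":10},
    {"rx":0,"ry":0,"rz":0,"x":0,"y":7,"z":25,"hand":10},
    {"rx":0,"ry":0,"rz":0,"x":0,"y":11,"z":42,"hand":10}
  ]
}}

```text
time_s: 12.62
eef_pos: [486.8, 286.7, 155.0]
ee_rot: [0.519, 0.48, 0.519, -0.48]
force: [0.8, 0.4, -4.6]
grip_width: 0.218
```

Call:
{"fn": "jog_arm", "kwargs": {
  "increments": [
    {"rx":0,"ry":0,"rz":0,"x":0,"y":13,"z":48,"hand":10},
    {"rx":0,"ry":0,"rz":0,"x":0,"y":13,"z":48,"hand":10},
    {"rx":0,"ry":0,"rz":0,"x":0,"y":13,"z":48,"hand":10},
    {"rx":0,"ry":0,"rz":0,"x":0,"y":13,"z":48,"hand":10},
    {"rx":0,"ry":0,"rz":0,"x":0,"y":13,"z":48,"hand":10}
  ]
}}

```text
time_s: 13.25
eef_pos: [570.0, 50.8, 155.2]
ee_rot: [0.518, 0.481, 0.519, -0.481]
force: [0.2, -0.6, -5.4]
grip_width: 0.218
```

Call:
{"fn": "jog_arm", "kwargs": {
  "increments": [
    {"rx":0,"ry":0,"rz":0,"x":0,"y":13,"z":48,"hand":10},
    {"rx":0,"ry":0,"rz":0,"x":0,"y":13,"z":48,"hand":10},
    {"rx":0,"ry":0,"rz":0,"x":0,"y":11,"z":42,"hand":10},
    {"rx":0,"ry":0,"rz":0,"x":0,"y":7,"z":25,"hand":10},
    {"rx":0,"ry":0,"rz":0,"x":0,"y":0,"z":0,"hand":10}
  ]
}}

```text
time_s: 13.88
eef_pos: [625.9, -108.5, 154.6]
ee_rot: [0.518, 0.481, 0.518, -0.482]
force: [-0.7, 1.6, -5.0]
grip_width: 0.222
```

```bash
python3 - <<'E'
from h import *
plan(t2w(0,-129),4.3,100)
E
```

```text
t 13.875 pos [ 625.9 -108.5  154.6] tooly 4.2 toolx [-0.001  0.    -1.   ] j [-0.36  0.62  1.24 -0.    1.29 -0.43] grip 18.9 F [-0.7  1.6 -5. ]
 world d [  2.  -14.1 -54.6] in tool now (y,z): [54.6  1.  14.2]
  yaw change -179.9 -> rx 3.139; after turn tool shift [ 54.6  -0.9 -14.2]
  yaw change 0.1 -> rx -0.002; after turn tool shift [54.6  1.  14.2]
  yaw change 180.1 -> rx -3.144; after turn tool shift [ 54.6  -0.9 -14.2]
```

Call:
{"fn": "jog_arm", "kwargs": {
  "increments": [
    {"rx":0,"ry":0,"rz":0,"x":0,"y":1,"z":9,"hand":10},
    {"rx":0,"ry":0,"rz":0,"x":20,"y":0,"z":0,"hand":10},
    {"rx":0,"ry":0,"rz":0,"x":35,"y":0,"z":0,"hand":10},
    {"rx":0,"ry":0,"rz":0,"x":0,"y":0,"z":0,"hand":10},
    {"rx":0,"ry":0,"rz":0,"x":0,"y":0,"z":0,"hand":10}
  ]
}}

```text
time_s: 14.5
eef_pos: [628.4, -115.8, 101.9]
ee_rot: [0.519, 0.481, 0.518, -0.48]
force: [-0.8, 0.0, -4.5]
grip_width: 0.221
```

```bash
python3 - <<'E'
from h import *
plan(t2w(0,-129),4.3,24)
import pickle;pickle.dump(sense(),open('s6.pkl','wb'))
im=capture('wrist');cv2.imwrite('pics/w6.png',im[:,:,::-1])
im=capture('top');cv2.imwrite('pics/t6z.png',cv2.resize(im[140:280,170:370,::-1],None,fx=4,fy=4,interpolation=2))
im=capture('side');cv2.imwrite('pics/s6z.png',cv2.resize(im[140:330,220:420,::-1],None,fx=3.1,fy=3.1,interpolation=2))
E
```

```text
t 14.5 pos [ 628.4 -115.8  101.9] tooly 4.3 toolx [ 0.002 -0.001 -1.   ] j [-0.37  0.68  1.28 -0.    1.18 -0.44] grip 18.9 F [-0.8  0.  -4.5]
 world d [ -0.4  -6.9 -77.9] in tool now (y,z): [77.9 -1.1  6.8]
  yaw change -180.0 -> rx 3.142; after turn tool shift [77.9  0.8 -6.9]
  yaw change -0.0 -> rx 0.000; after turn tool shift [77.9 -1.1  6.8]
  yaw change 180.0 -> rx -3.141; after turn tool shift [77.9  0.8 -6.9]
```

View pics/w6.png

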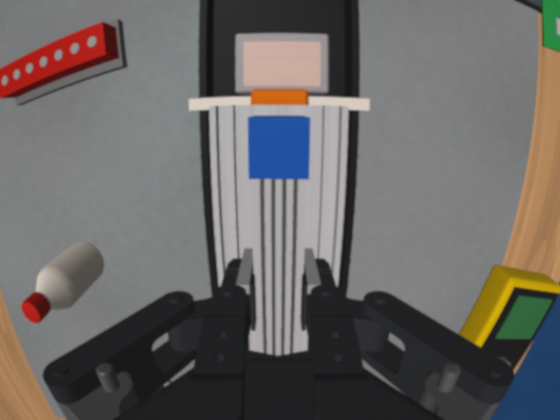

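View pics/s6z.png

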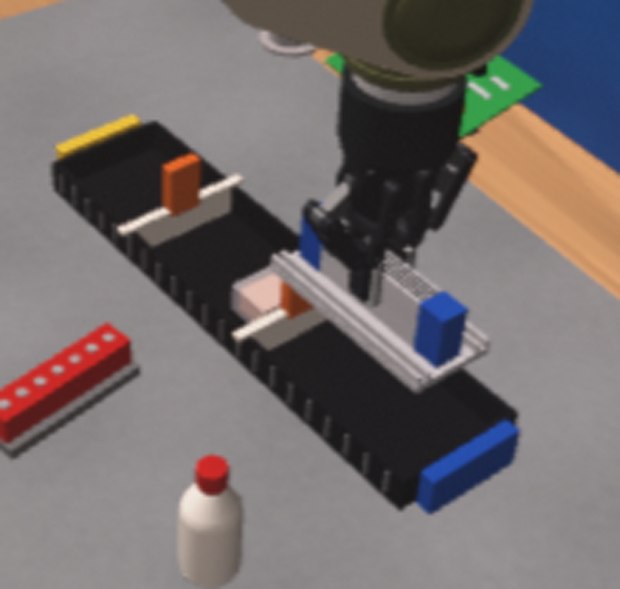

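```bash
python3 - <<'E'
from h import *
import pickle
s=pickle.load(open('s6.pkl','rb'));z=s['eef_pos'][2]
for nm,uv,h in (('fin end',(278.5,106),z-17+13),('blue outer',(278.5,116),z-17+46),('div mid left',(200,104),34),('div mid right',(358,104),34),('relay far',(280,33),35),('relay near',(280,92),35)):
    P=onz('wrist',uv,h,s);print(nm,P.round(1),'tote',w2t(P).round(1),'rel TCP',(w2t(P)-w2t(s['eef_pos'])).round(1))
E
```

```text
fin end [622.4 -41.2  97.9] tote [  0.5 -47.4] rel TCP [-0.4 74.8]
blue outer [622.5 -45.1 130.9] tote [  0.4 -51.3] rel TCP [-0.6 70.9]
div mid left [571.7 -41.7  34. ] tote [-50. -44.] rel TCP [-51.   78.1]
div mid right [673.8 -34.   34. ] tote [ 52.4 -44. ] rel TCP [51.4 78.1]
relay far [620.    7.4  35. ] tote [1.8 1.3] rel TCP [  0.8 123.4]
relay near [622.8 -31.4  35. ] tote [  1.7 -37.6] rel TCP [ 0.8 84.5]
```

Call:
{"fn": "jog_arm", "kwargs": {
  "increments": [
    {"rx":0,"ry":0,"rz":0,"x":0,"y":-1,"z":7,"hand":10},
    {"rx":0,"ry":0,"rz":0,"x":15,"y":0,"z":0,"hand":10},
    {"rx":0,"ry":0,"rz":0,"x":20,"y":0,"z":0,"hand":10},
    {"rx":0,"ry":0,"rz":0,"x":0,"y":0,"z":0,"hand":10},
    {"rx":0,"ry":0,"rz":0,"x":0,"y":0,"z":0,"hand":10}
  ]
}}

```text
time_s: 15.28
eef_pos: [627.5, -123.0, 65.6]
ee_rot: [0.519, 0.481, 0.518, -0.481]
force: [0.2, -0.1, -4.8]
grip_width: 0.22
```

```bash
python3 - <<'E'
from h import *
plan(t2w(0,-129),4.3,24)
s=sense()
im=capture('wrist');cv2.imwrite('pics/w7.png',im[:,:,::-1])
for nm,uv in (('div mid left',(200,104)),):
    pass
E
```

```text
t 15.275 pos [ 627.5 -123.    65.6] tooly 4.3 toolx [ 0.001 -0.    -1.   ] j [-0.38  0.72  1.31  0.    1.11 -0.45] grip 18.8 F [ 0.2 -0.1 -4.8]
 world d [  0.4   0.4 -41.6] in tool now (y,z): [41.6  0.4 -0.3]
  yaw change -180.0 -> rx 3.142; after turn tool shift [41.6 -0.5  0.3]
  yaw change 0.0 -> rx -0.000; after turn tool shift [41.6  0.4 -0.3]
  yaw change 180.0 -> rx -3.142; after turn tool shift [41.6 -0.5  0.3]
```

View pics/w7.png

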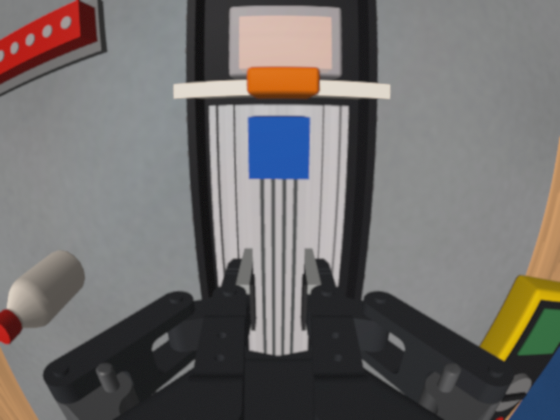

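Call:
{"fn": "jog_arm", "kwargs": {
  "increments": [
    {"rx":0,"ry":0,"rz":0,"x":14,"y":0,"z":0,"hand":10},
    {"rx":0,"ry":0,"rz":0,"x":12,"y":0,"z":0,"hand":10},
    {"rx":0,"ry":0,"rz":0,"x":9,"y":0,"z":0,"hand":10},
    {"rx":0,"ry":0,"rz":0,"x":0,"y":0,"z":0,"hand":10},
    {"rx":0,"ry":0,"rz":0,"x":0,"y":0,"z":0,"hand":10}
  ]
}}

```text
time_s: 15.95
eef_pos: [627.6, -122.9, 30.6]
ee_rot: [0.519, 0.481, 0.518, -0.481]
force: [0.7, -0.6, -4.3]
grip_width: 0.221
```

Call:
{"fn": "jog_arm", "kwargs": {
  "increments": [
    {"rx":0,"ry":0,"rz":0,"x":3,"y":0,"z":0,"hand":10},
    {"rx":0,"ry":0,"rz":0,"x":2,"y":0,"z":0,"hand":10},
    {"rx":0,"ry":0,"rz":0,"x":0,"y":0,"z":0,"hand":10}
  ]
}}

```text
time_s: 16.32
eef_pos: [627.2, -122.8, 25.2]
ee_rot: [0.518, 0.481, 0.518, -0.481]
force: [-0.4, -0.7, -4.5]
grip_width: 0.218
```

Call:
{"fn": "jog_arm", "kwargs": {
  "increments": [
    {"rx":0,"ry":0,"rz":0,"x":1.5,"y":0,"z":0,"hand":10},
    {"rx":0,"ry":0,"rz":0,"x":1,"y":0,"z":0,"hand":10},
    {"rx":0,"ry":0,"rz":0,"x":0,"y":0,"z":0,"hand":10}
  ]
}}

```text
time_s: 16.7
eef_pos: [627.3, -122.8, 22.7]
ee_rot: [0.518, 0.481, 0.518, -0.481]
force: [0.5, -0.1, -4.2]
grip_width: 0.223
```

Call:
{"fn": "jog_arm", "kwargs": {
  "increments": [
    {"rx":0,"ry":0,"rz":0,"x":1,"y":0,"z":0,"hand":10},
    {"rx":0,"ry":0,"rz":0,"x":0.7,"y":0,"z":0,"hand":10},
    {"rx":0,"ry":0,"rz":0,"x":0,"y":0,"z":0,"hand":10}
  ]
}}

```text
time_s: 17.08
eef_pos: [627.4, -122.9, 22.4]
ee_rot: [0.519, 0.481, 0.518, -0.481]
force: [-7.0, 1.5, 6.2]
grip_width: 0.214
```

It is on the floor: z reads 22.4 against 21.9 expected, and the force reversed. I'll release with limited opening and rise.

Call:
{"fn": "jog_arm", "kwargs": {
  "increments": [
    {"rx":0,"ry":0,"rz":0,"x":0,"y":0,"z":0,"hand":40},
    {"rx":0,"ry":0,"rz":0,"x":0,"y":0,"z":0,"hand":40},
    {"rx":0,"ry":0,"rz":0,"x":-5,"y":0,"z":0,"hand":40},
    {"rx":0,"ry":0,"rz":0,"x":-30,"y":0,"z":0,"hand":40},
    {"rx":0,"ry":0,"rz":0,"x":-50,"y":0,"z":0,"hand":40}
  ]
}}

```text
time_s: 17.7
eef_pos: [626.6, -122.6, 106.0]
ee_rot: [0.517, 0.481, 0.519, -0.481]
force: [-0.5, 0.3, 0.9]
grip_width: 0.469
```

Call:
{"fn": "jog_arm", "kwargs": {
  "increments": [
    {"rx":0,"ry":0,"rz":0,"x":-30,"y":0,"z":0,"hand":60},
    {"rx":0,"ry":0,"rz":0,"x":0,"y":0,"z":0,"hand":60}
  ]
}}

```text
time_s: 17.95
eef_pos: [628.4, -123.2, 139.1]
ee_rot: [0.52, 0.482, 0.517, -0.48]
force: [0.5, 0.4, -0.3]
grip_width: 0.706
```

```bash
python3 - <<'E'
from h import *
plan((478.6,-339.5),111.5,140)
im=capture('wrist');cv2.imwrite('pics/w8.png',im[:,:,::-1])
E
```

```text
t 17.95 pos [ 628.4 -123.2  139.1] tooly 4.3 toolx [ 0.005 -0.002 -1.   ] j [-0.38  0.64  1.24  0.    1.25 -0.45] grip 60.3 F [ 0.5  0.4 -0.3]
 world d [-149.8 -216.3    0.9] in tool now (y,z): [  -1.2 -165.6  204.4]
  yaw change -72.8 -> rx 1.271; after turn tool shift [  0.3 146.3 218.7]
  yaw change 107.2 -> rx -1.871; after turn tool shift [  -2.2 -146.3 -218.7]
```

View pics/w8.png

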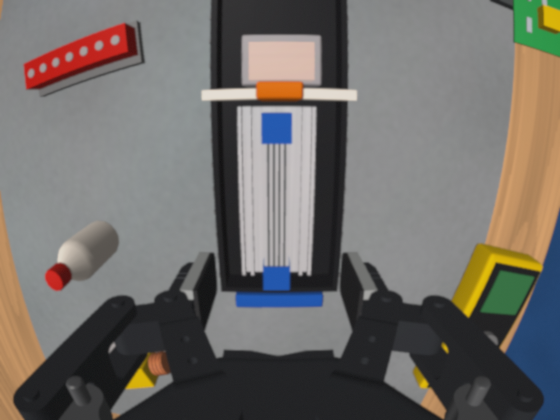

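The heat sink lies between the blue end wall and the right divider, rib along the bay. The relay is flat behind the divider. Now the choke.

Call:
{"fn": "jog_arm", "kwargs": {
  "increments": [
    {"rx":0.182,"ry":0,"rz":0,"x":-10,"y":0,"z":0,"hand":60},
    {"rx":0.182,"ry":0,"rz":0,"x":0,"y":0,"z":0,"hand":60},
    {"rx":0.182,"ry":0,"rz":0,"x":0,"y":0,"z":0,"hand":60},
    {"rx":0.182,"ry":0,"rz":0,"x":0,"y":0,"z":0,"hand":60},
    {"rx":0.182,"ry":0,"rz":0,"x":0,"y":0,"z":0,"hand":60}
  ]
}}

```text
time_s: 18.62
eef_pos: [626.7, -122.7, 144.5]
ee_rot: [-0.252, -0.66, -0.253, 0.661]
force: [-0.1, 0.2, 0.1]
grip_width: 0.703
```

Call:
{"fn": "jog_arm", "kwargs": {
  "increments": [
    {"rx":0.182,"ry":0,"rz":0,"x":0,"y":0,"z":0,"hand":60},
    {"rx":0.179,"ry":0,"rz":0,"x":0,"y":0,"z":0,"hand":60},
    {"rx":0,"ry":0,"rz":0,"x":0,"y":28,"z":42,"hand":60},
    {"rx":0,"ry":0,"rz":0,"x":0,"y":28,"z":42,"hand":60},
    {"rx":0,"ry":0,"rz":0,"x":0,"y":28,"z":42,"hand":60}
  ]
}}

```text
time_s: 19.25
eef_pos: [539.3, -247.9, 144.7]
ee_rot: [-0.131, -0.694, -0.132, 0.695]
force: [0.4, -0.1, 0.0]
grip_width: 0.701
```

Call:
{"fn": "jog_arm", "kwargs": {
  "increments": [
    {"rx":0,"ry":0,"rz":0,"x":5,"y":28,"z":42,"hand":60},
    {"rx":0,"ry":0,"rz":0,"x":5,"y":28,"z":42,"hand":60},
    {"rx":0,"ry":0,"rz":0,"x":0,"y":0,"z":0,"hand":60},
    {"rx":0,"ry":0,"rz":0,"x":0,"y":0,"z":0,"hand":60}
  ]
}}

```text
time_s: 19.75
eef_pos: [483.1, -329.4, 135.3]
ee_rot: [-0.131, -0.695, -0.132, 0.695]
force: [0.3, 0.5, 0.8]
grip_width: 0.702
```

```bash
python3 - <<'E'
from h import *
plan((478.6,-339.5),111.5,17)
import pickle;pickle.dump(sense(),open('s9.pkl','wb'))
im=capture('wrist');cv2.imwrite('pics/w9.png',im[:,:,::-1])
im=capture('top');cv2.imwrite('pics/t9z.png',cv2.resize(im[140:280,170:370,::-1],None,fx=4,fy=4,interpolation=2))
E
```

```text
t 19.75 pos [ 483.1 -329.4  135.3] tooly -68.5 toolx [-0.001  0.001 -1.   ] j [-0.8   0.53  1.44  0.    1.18  0.4 ] grip 59.9 F [0.3 0.5 0.8]
 world d [  -4.5  -10.1 -118.3] in tool now (y,z): [118.3   7.9   7.9]
  yaw change 0.0 -> rx -0.001; after turn tool shift [118.3   7.9   7.9]
  yaw change 180.0 -> rx -3.142; after turn tool shift [118.3  -7.6  -8. ]
```

View pics/w9.png

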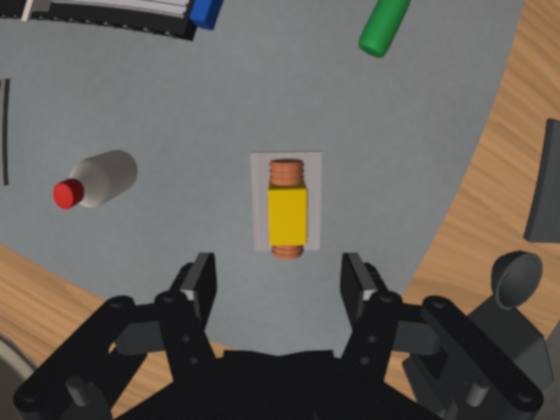

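View pics/t9z.png

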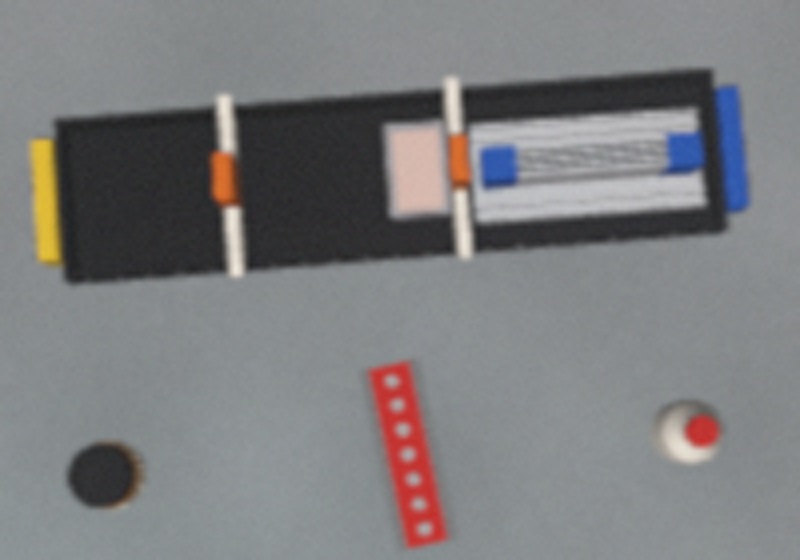

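The top view shows the heat sink fully inside the right bay, and nothing else has shifted. In the wrist view the choke core spans (269–306, 186–244) and its plate spans (251–322, 152–250).

```bash
python3 - <<'E'
from h import *
import pickle
s=pickle.load(open('s9.pkl','rb'))
P=[onz('wrist',u,46,s) for u in ((269,186),(306,186),(306,244),(269.5,244))]
print(np.round(P,1),np.mean(P,0),[np.linalg.norm(P[i]-P[i-1]).round(1) for i in range(4)])
e=P[0]-P[3];print('ang',np.degrees(np.arctan2(e[1],e[0])))
Q=[onz('wrist',u,6,s) for u in ((251,152),(322,152),(320,250),(254,250))]
print(np.mean(Q,0),[np.linalg.norm(Q[i]-Q[i-1]).round(1) for i in range(4)])
e=Q[1]-Q[0];print('ang',np.degrees(np.arctan2(e[1],e[0])))
plan(np.mean(P,0),111.5,17)
E
```

```text
[[ 497.5 -317.    46. ]
 [ 507.4 -342.3   46. ]
 [ 464.9 -360.3   46. ]
 [ 454.6 -333.9   46. ]] [ 481.10433326 -338.35981955   46.        ] [np.float64(46.1), np.float64(27.1), np.float64(46.2), np.float64(28.3)]
ang 21.404596199886385
[ 479.61673414 -339.40555781    6.        ] [np.float64(89.6), np.float64(59.8), np.float64(89.9), np.float64(60.7)]
ang -68.41131028487888
t 19.85 pos [ 483.7 -329.   135.7] tooly -68.4 toolx [-0.     0.001 -1.   ] j [-0.8   0.53  1.44  0.    1.18  0.4 ] grip 60.0 F [0.5 0.4 0.5]
 world d [  -2.6   -9.4 -118.7] in tool now (y,z): [118.7   7.9   5.8]
  yaw change -0.1 -> rx 0.001; after turn tool shift [118.7   7.9   5.8]
  yaw change 179.9 -> rx -3.141; after turn tool shift [118.8  -7.7  -5.8]
```

Call:
{"fn": "jog_arm", "kwargs": {
  "increments": [
    {"rx":0,"ry":0,"rz":0,"x":20,"y":8,"z":7,"hand":60},
    {"rx":0,"ry":0,"rz":0,"x":40,"y":0,"z":0,"hand":60},
    {"rx":0,"ry":0,"rz":0,"x":35,"y":0,"z":0,"hand":60},
    {"rx":0,"ry":0,"rz":0,"x":15,"y":0,"z":0,"hand":60},
    {"rx":0,"ry":0,"rz":0,"x":7,"y":0,"z":0,"hand":60}
  ]
}}

```text
time_s: 20.48
eef_pos: [480.0, -339.7, 19.0]
ee_rot: [0.132, 0.695, 0.132, -0.695]
force: [-0.4, 0.1, 0.1]
grip_width: 0.703
```

Call:
{"fn": "jog_arm", "kwargs": {
  "increments": [
    {"rx":0,"ry":0,"rz":0,"x":0,"y":0,"z":0,"hand":60},
    {"rx":0,"ry":0,"rz":0,"x":0,"y":0,"z":0,"hand":60}
  ]
}}

```text
time_s: 20.72
eef_pos: [480.0, -340.4, 20.2]
ee_rot: [0.132, 0.695, 0.131, -0.694]
force: [-0.1, 0.5, 0.6]
grip_width: 0.706
```

```bash
python3 - <<'E'
from h import *
plan((480,-339),111.5,17)
E
```

```text
t 20.725 pos [ 480.  -340.4   20.2] tooly -68.5 toolx [ 0.001 -0.001 -1.   ] j [-0.82  0.69  1.51 -0.    0.94  0.38] grip 60.3 F [-0.1  0.5  0.6]
 world d [-0.   1.4 -3.2] in tool now (y,z): [ 3.2 -1.3 -0.5]
  yaw change 0.0 -> rx -0.000; after turn tool shift [ 3.2 -1.3 -0.5]
  yaw change 180.0 -> rx -3.142; after turn tool shift [3.2 1.3 0.5]
```

Call:
{"fn": "jog_arm", "kwargs": {
  "increments": [
    {"rx":0,"ry":0,"rz":0,"x":3,"y":-1,"z":0,"hand":60},
    {"rx":0,"ry":0,"rz":0,"x":0,"y":0,"z":0,"hand":20},
    {"rx":0,"ry":0,"rz":0,"x":0,"y":0,"z":0,"hand":20},
    {"rx":0,"ry":0,"rz":0,"x":0,"y":0,"z":0,"hand":20},
    {"rx":0,"ry":0,"rz":0,"x":0,"y":0,"z":0,"hand":20}
  ]
}}

```text
time_s: 21.35
eef_pos: [479.3, -339.2, 16.5]
ee_rot: [0.132, 0.695, 0.132, -0.695]
force: [-1.1, 2.2, 5.3]
grip_width: 0.339
```

Call:
{"fn": "jog_arm", "kwargs": {
  "increments": [
    {"rx":0,"ry":0,"rz":0,"x":-4,"y":0,"z":0,"hand":20},
    {"rx":0,"ry":0,"rz":0,"x":-20,"y":0,"z":0,"hand":20},
    {"rx":0,"ry":0,"rz":0,"x":-35,"y":0,"z":0,"hand":20},
    {"rx":0,"ry":0,"rz":0,"x":-40,"y":0,"z":0,"hand":20},
    {"rx":0,"ry":0,"rz":0,"x":-35,"y":0,"z":0,"hand":20}
  ]
}}

```text
time_s: 21.98
eef_pos: [478.9, -338.9, 150.8]
ee_rot: [-0.131, -0.695, -0.132, 0.695]
force: [0.5, -0.8, -4.7]
grip_width: 0.337
```

```bash
python3 - <<'E'
from h import *
plan(t2w(0,158.5),4.3,150)
im=capture('wrist');cv2.imwrite('pics/w10.png',im[:,:,::-1])
E
```

```text
t 21.975 pos [ 478.9 -338.9  150.8] tooly -68.5 toolx [-0.001  0.001 -1.   ] j [-0.82  0.52  1.41 -0.    1.21  0.38] grip 28.8 F [ 0.5 -0.8 -4.7]
 world d [127.5 502.9  -0.8] in tool now (y,z): [   1.1 -421.3 -302.8]
  yaw change -107.2 -> rx 1.870; after turn tool shift [   1.2 -164.9  491.9]
  yaw change 72.8 -> rx -1.271; after turn tool shift [   0.5  164.9 -491.9]
```

View pics/w10.png

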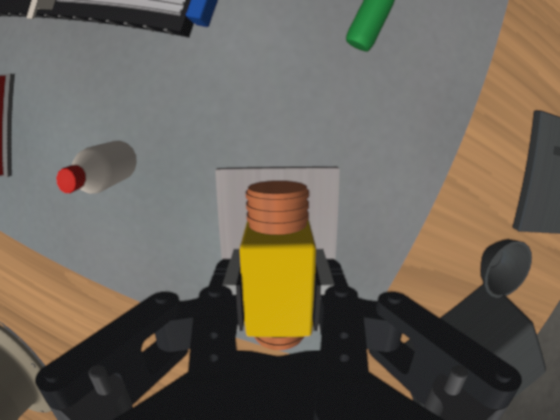

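Call:
{"fn": "jog_arm", "kwargs": {
  "increments": [
    {"rx":-0.182,"ry":0,"rz":0,"x":0,"y":0,"z":0,"hand":20},
    {"rx":-0.182,"ry":0,"rz":0,"x":0,"y":0,"z":0,"hand":20},
    {"rx":-0.182,"ry":0,"rz":0,"x":0,"y":0,"z":0,"hand":20},
    {"rx":-0.182,"ry":0,"rz":0,"x":0,"y":0,"z":0,"hand":20},
    {"rx":-0.182,"ry":0,"rz":0,"x":0,"y":0,"z":0,"hand":20}
  ]
}}

```text
time_s: 22.65
eef_pos: [478.8, -338.7, 148.6]
ee_rot: [-0.425, -0.565, -0.426, 0.565]
force: [-0.2, -1.3, -4.7]
grip_width: 0.338
```

Call:
{"fn": "jog_arm", "kwargs": {
  "increments": [
    {"rx":-0.182,"ry":0,"rz":0,"x":0,"y":0,"z":0,"hand":20},
    {"rx":-0.179,"ry":0,"rz":0,"x":0,"y":0,"z":0,"hand":20},
    {"rx":0,"ry":0,"rz":0,"x":0,"y":9,"z":-26,"hand":20},
    {"rx":0,"ry":0,"rz":0,"x":0,"y":15,"z":-44,"hand":20},
    {"rx":0,"ry":0,"rz":0,"x":0,"y":16,"z":-48,"hand":20}
  ]
}}

```text
time_s: 23.28
eef_pos: [509.9, -217.1, 148.7]
ee_rot: [0.517, 0.481, 0.519, -0.481]
force: [1.4, 0.5, -4.7]
grip_width: 0.338
```

Call:
{"fn": "jog_arm", "kwargs": {
  "increments": [
    {"rx":0,"ry":0,"rz":0,"x":0,"y":16,"z":-48,"hand":20},
    {"rx":0,"ry":0,"rz":0,"x":0,"y":16,"z":-48,"hand":20},
    {"rx":0,"ry":0,"rz":0,"x":0,"y":16,"z":-48,"hand":20},
    {"rx":0,"ry":0,"rz":0,"x":0,"y":16,"z":-48,"hand":20},
    {"rx":0,"ry":0,"rz":0,"x":0,"y":16,"z":-48,"hand":20}
  ]
}}

```text
time_s: 23.9
eef_pos: [571.8, 28.6, 148.8]
ee_rot: [0.518, 0.481, 0.519, -0.481]
force: [0.1, 0.0, -4.7]
grip_width: 0.339
```

Call:
{"fn": "jog_arm", "kwargs": {
  "increments": [
    {"rx":0,"ry":0,"rz":0,"x":0,"y":16,"z":-48,"hand":20},
    {"rx":0,"ry":0,"rz":0,"x":0,"y":15,"z":-44,"hand":20},
    {"rx":0,"ry":0,"rz":0,"x":0,"y":9,"z":-26,"hand":20},
    {"rx":0,"ry":0,"rz":0,"x":0,"y":0,"z":0,"hand":20},
    {"rx":0,"ry":0,"rz":0,"x":0,"y":0,"z":0,"hand":20}
  ]
}}

```text
time_s: 24.52
eef_pos: [602.6, 146.9, 149.1]
ee_rot: [0.518, 0.48, 0.519, -0.481]
force: [0.6, -0.4, -4.9]
grip_width: 0.337
```

```bash
python3 - <<'E'
from h import *
plan(t2w(0,158.5),4.3,80)
E
```

```text
t 24.525 pos [602.6 146.9 149.1] tooly 4.3 toolx [-0.002 -0.    -1.   ] j [ 0.05  0.59  1.3  -0.    1.25 -0.02] grip 28.8 F [ 0.6 -0.4 -4.9]
 world d [  3.8  17.1 -69.1] in tool now (y,z): [ 69.1   5.2 -16.8]
  yaw change -180.0 -> rx 3.141; after turn tool shift [69.1 -4.9 16.8]
  yaw change 0.0 -> rx -0.000; after turn tool shift [ 69.1   5.2 -16.8]
  yaw change 180.0 -> rx -3.142; after turn tool shift [69.1 -4.9 16.8]
```

Call:
{"fn": "jog_arm", "kwargs": {
  "increments": [
    {"rx":0,"ry":0,"rz":0,"x":0,"y":4,"z":-15,"hand":20},
    {"rx":0,"ry":0,"rz":0,"x":25,"y":0,"z":0,"hand":20},
    {"rx":0,"ry":0,"rz":0,"x":25,"y":0,"z":0,"hand":20},
    {"rx":0,"ry":0,"rz":0,"x":0,"y":0,"z":0,"hand":20},
    {"rx":0,"ry":0,"rz":0,"x":0,"y":0,"z":0,"hand":20}
  ]
}}

```text
time_s: 25.15
eef_pos: [606.6, 163.0, 101.3]
ee_rot: [0.519, 0.481, 0.518, -0.48]
force: [0.6, -0.6, -3.6]
grip_width: 0.336
```

```bash
python3 - <<'E'
from h import *
plan(t2w(0,158.5),4.3,65)
import pickle;pickle.dump(sense(),open('s11.pkl','wb'))
im=capture('wrist');cv2.imwrite('pics/w11.png',im[:,:,::-1])
E
```

```text
t 25.15 pos [606.6 163.  101.3] tooly 4.3 toolx [ 0.002  0.    -1.   ] j [0.08 0.65 1.32 0.   1.16 0.  ] grip 28.7 F [ 0.6 -0.6 -3.6]
 world d [ -0.1   1.1 -36.3] in tool now (y,z): [36.3 -0.1 -1.1]
  yaw change -180.0 -> rx 3.141; after turn tool shift [36.3 -0.   1.1]
  yaw change 0.0 -> rx -0.000; after turn tool shift [36.3 -0.1 -1.1]
  yaw change 180.0 -> rx -3.142; after turn tool shift [36.3 -0.   1.1]
```

View pics/w11.png

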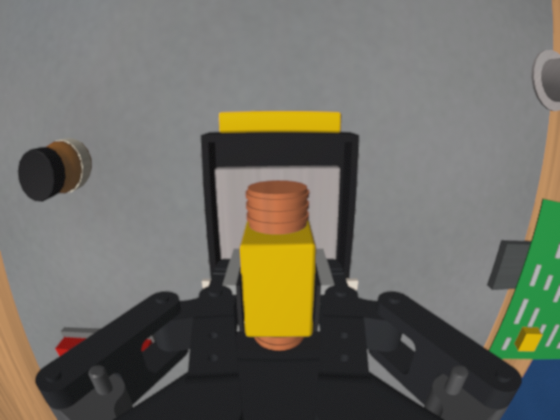

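```bash
python3 - <<'E'
from h import *
import pickle
s=pickle.load(open('s11.pkl','rb'));z=s['eef_pos'][2]
for nm,uv,h in (('plate front',(278,168),z-16.5+6),('wall outer (215 nominal)',(280,133),30),('tag outer (229)',(280,112),34),('div mid l',(205,285),34),('div mid r',(355,284),34),('rim l',(203,200),30),('rim r',(356,200),30),('plate l',(218,200),z-10.5),('plate r',(337,200),z-10.5)):
    P=onz('wrist',uv,h,s);print(nm,'tote',w2t(P).round(1),'rel TCP',(w2t(P)-w2t(s['eef_pos'])).round(1))
E
```

```text
plate front tote [ -0.5 202.8] rel TCP [-0.6 45.4]
wall outer (215 nominal) tote [  0.9 215.3] rel TCP [ 0.9 57.9]
tag outer (229) tote [  0.9 229.1] rel TCP [ 0.8 71.7]
div mid l tote [-55.8 104.3] rel TCP [-55.8 -53.1]
div mid r tote [ 57.9 104.7] rel TCP [ 57.8 -52.7]
rim l tote [-52.5 169.9] rel TCP [-52.6  12.5]
rim r tote [ 53.9 169.7] rel TCP [53.8 12.3]
plate l tote [-30.2 187.1] rel TCP [-30.3  29.7]
plate r tote [ 28.6 186.9] rel TCP [28.5 29.6]
```

Call:
{"fn": "jog_arm", "kwargs": {
  "increments": [
    {"rx":0,"ry":0,"rz":0,"x":20,"y":0.5,"z":-1.5,"hand":20},
    {"rx":0,"ry":0,"rz":0,"x":25,"y":0,"z":0,"hand":20},
    {"rx":0,"ry":0,"rz":0,"x":15,"y":0,"z":0,"hand":20},
    {"rx":0,"ry":0,"rz":0,"x":8,"y":0,"z":0,"hand":20},
    {"rx":0,"ry":0,"rz":0,"x":0,"y":0,"z":0,"hand":20}
  ]
}}

```text
time_s: 25.82
eef_pos: [606.5, 164.4, 32.3]
ee_rot: [0.518, 0.481, 0.518, -0.481]
force: [1.2, -0.1, -4.8]
grip_width: 0.339
```

Call:
{"fn": "jog_arm", "kwargs": {
  "increments": [
    {"rx":0,"ry":0,"rz":0,"x":3,"y":0,"z":0,"hand":20},
    {"rx":0,"ry":0,"rz":0,"x":2,"y":0,"z":0,"hand":20},
    {"rx":0,"ry":0,"rz":0,"x":0,"y":0,"z":0,"hand":20}
  ]
}}

```text
time_s: 26.2
eef_pos: [606.3, 164.3, 27.2]
ee_rot: [0.518, 0.481, 0.518, -0.481]
force: [-0.3, -0.0, -4.2]
grip_width: 0.341
```

Call:
{"fn": "jog_arm", "kwargs": {
  "increments": [
    {"rx":0,"ry":0,"rz":0,"x":2,"y":0,"z":0,"hand":20},
    {"rx":0,"ry":0,"rz":0,"x":1.5,"y":0,"z":0,"hand":20},
    {"rx":0,"ry":0,"rz":0,"x":1,"y":0,"z":0,"hand":20},
    {"rx":0,"ry":0,"rz":0,"x":0,"y":0,"z":0,"hand":20}
  ]
}}

```text
time_s: 26.7
eef_pos: [606.3, 164.3, 22.5]
ee_rot: [0.518, 0.481, 0.518, -0.481]
force: [-0.3, 0.4, -5.1]
grip_width: 0.341
```

Call:
{"fn": "jog_arm", "kwargs": {
  "increments": [
    {"rx":0,"ry":0,"rz":0,"x":1,"y":0,"z":0,"hand":20},
    {"rx":0,"ry":0,"rz":0,"x":0.7,"y":0,"z":0,"hand":20},
    {"rx":0,"ry":0,"rz":0,"x":0,"y":0,"z":0,"hand":20}
  ]
}}

```text
time_s: 27.08
eef_pos: [606.4, 164.4, 21.5]
ee_rot: [0.519, 0.481, 0.518, -0.481]
force: [-3.2, -0.4, 3.9]
grip_width: 0.34
```

Call:
{"fn": "jog_arm", "kwargs": {
  "increments": [
    {"rx":0,"ry":0,"rz":0,"x":0,"y":0,"z":0,"hand":47},
    {"rx":0,"ry":0,"rz":0,"x":0,"y":0,"z":0,"hand":47},
    {"rx":0,"ry":0,"rz":0,"x":-5,"y":0,"z":0,"hand":47},
    {"rx":0,"ry":0,"rz":0,"x":-30,"y":0,"z":0,"hand":47},
    {"rx":0,"ry":0,"rz":0,"x":-50,"y":0,"z":0,"hand":47}
  ]
}}

```text
time_s: 27.7
eef_pos: [605.6, 164.2, 105.9]
ee_rot: [0.518, 0.48, 0.519, -0.482]
force: [0.2, 0.3, 0.9]
grip_width: 0.547
```

Call:
{"fn": "jog_arm", "kwargs": {
  "increments": [
    {"rx":0,"ry":0,"rz":0,"x":-50,"y":0,"z":0,"hand":60},
    {"rx":0,"ry":0,"rz":0,"x":-40,"y":-20,"z":0,"hand":60},
    {"rx":0,"ry":0,"rz":0,"x":0,"y":-50,"z":-40,"hand":60},
    {"rx":0,"ry":0,"rz":0,"x":0,"y":-50,"z":-40,"hand":60},
    {"rx":0,"ry":0,"rz":0,"x":0,"y":-50,"z":-40,"hand":60}
  ]
}}

```text
time_s: 28.32
eef_pos: [430.0, 269.5, 196.4]
ee_rot: [0.518, 0.481, 0.518, -0.481]
force: [0.0, 0.8, 0.7]
grip_width: 0.701
```

Call:
{"fn": "jog_arm", "kwargs": {
  "increments": [
    {"rx":0,"ry":0,"rz":0,"x":0,"y":-30,"z":-50,"hand":60},
    {"rx":0,"ry":0,"rz":0,"x":0,"y":0,"z":0,"hand":60},
    {"rx":0,"ry":0,"rz":0,"x":0,"y":0,"z":0,"hand":60}
  ]
}}

```text
time_s: 28.7
eef_pos: [398.3, 316.1, 196.2]
ee_rot: [0.519, 0.481, 0.518, -0.481]
force: [-0.0, -0.4, 0.4]
grip_width: 0.7
```

```bash
python3 - <<'E'
from h import *
s=sense();print(s['time_s'],s['eef_pos'],s['force'])
im=capture('top');cv2.imwrite('pics/t12z.png',cv2.resize(im[140:280,170:370,::-1],None,fx=4,fy=4,interpolation=2))
im=capture('side');cv2.imwrite('pics/s12z.png',cv2.resize(im[130:340,160:420,::-1],None,fx=2.8,fy=2.8,interpolation=2))
E
```

```text
28.7 [398.27788577 316.11400222 196.1750879 ] [-0.0146451  -0.36555289  0.35259189]
```

View pics/t12z.png

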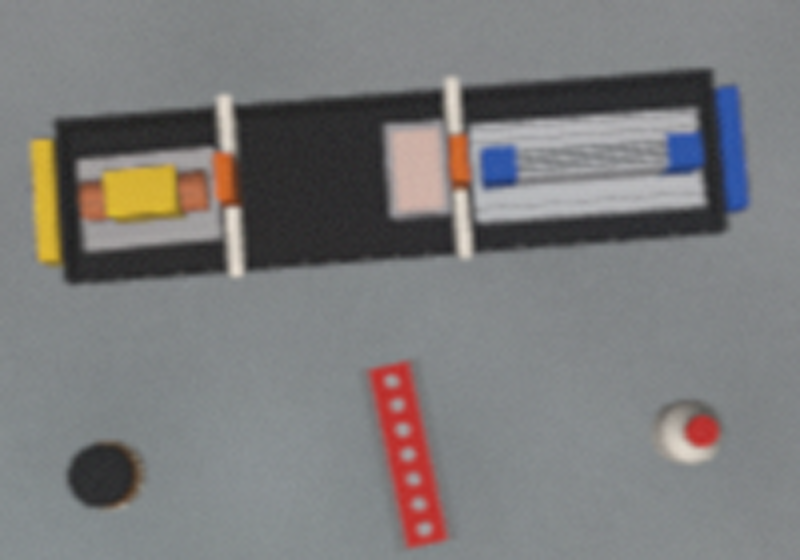

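View pics/s12z.png

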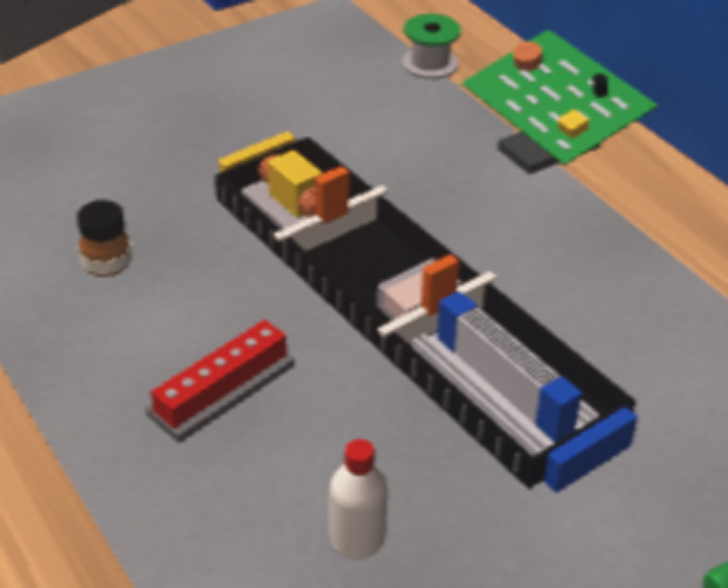

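Both parts lie flat in their bays in both views. The bystanders have not moved, and the arm is clear and still.

```bash
python3 - <<'E'
from h import *
T3=lambda u,v:((u+.5)/4+170-.5,(v+.5)/4+140-.5)
for nm,pts,z in (('hs',[(470,122),(698,108),(707,206),(476,222)],18),('choke',[(75,160),(84,252)],11),('divL',[(224,96),(237,275)],34),('divR',[(452,76),(466,257)],34),('relay',[(416,170)],35),('tags',[(47,202),(733,149)],34)):
    print(nm,w2t(np.mean([onz('top',T3(*p),z) for p in pts],0)).round(1))
print(finish_job())
E
```

```text
hs [  -2.3 -130.3]
choke [ -2.1 203.9]
divL [  0.2 102.2]
divR [  0.8 -45.5]
relay [  0.3 -17.6]
tags [-1.8 -1.3]
the job is handed in; nothing more can be done
None
```

I packed the tote and handed the job in at about 29 s of the 67 s allowed. `finish_job` gives no verdict, so success rests on my own last checks.

- **Dividers:** I gripped each tab and slid it. The last top view put the right divider at tote y ≈ -44 to -45.5 mm (blue bay about 161–162 mm long). The left divider was at ≈ +102 to +103.5 mm (yellow bay about 102–104 mm).
- **Heat sink:** It is set down in the blue bay with its centre at tote y ≈ -129 mm, about 2 mm or less off the centre line.
- **Choke:** It is set down in the yellow bay with its centre at tote y ≈ +159 mm, about 2 mm or less off the centre line. I took that centre from its end-wall edge at +204 mm less half its length, and from the gripper position at release.
- **Set-down:** I lowered each part until the force reversed at floor height before letting go.
- **Relay:** It lies flat in the middle bay at tote y ≈ -18 mm. The right divider may have nudged it a few millimetres.
- **Bystanders:** The red strip, flux jar and cleaner bottle look unmoved in the last top and side pictures.

**Disagreement:** The top and wrist cameras differed by about 2–3 mm on the tote's position. I used a value between the two. That is well inside the limits for the dividers and parts, and no final check failed.

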